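Seat the die plate in the foil press

ROBOT

A 6-joint arm with a two-finger parallel gripper is mounted at the origin on the work surface. World frame = base frame: x ahead of the robot, y to its left, z up, the work surface at z = 0. Lengths are in m, angles in rad, forces in N, time in s.
With the tool pointing down it reaches from about 0.275 to 0.725 m from the base axis. Payload 15.9 kg.
Tool frame: the origin (TCP) lies midway between the tips of the shut fingers; the grasp point (between the pads) lies 19 mm behind it (manip.pinch_z is the distance from the TCP to the grasp point, in m); z points along the fingers, y is the direction in which the jaws open and shut (so a half turn about z gives the same grasp; the last joint's range is limited). The gripper opens to 85 mm and grips with 20 to 120 N. Pads are 22 mm wide; open, the fingers measure 114 mm over their backs; the gripper's body (76 mm by 85 mm) begins 54 mm behind the grasp point. The pads swing forward as they close: fully open they stand 13 mm farther back than shut.
Start: joints at [-1.258, 0.213, -0.034, 1.323, 0, 1.571], TCP at [0.154, -0.476, 0.231] pointing down, gripper open.
Joint ranges: [-2.98, 2.98], [-0.74, 1.72], [-1.14, 1.35], [-2.1, 2.04], [-1.57, 1.44], [-3.14, 3.14]. Speed limits (rad/s): [1.89, 1.89, 2.39, 2.57, 3.14, 3.14].

INTERFACE

Orientations are given as a unit quaternion [x, y, z, w].
In Python, from cell import manip, camera, job gives the robot as it stands. The module is installed in compiled form; this text tells all that it offers.
- The arm moves only by the tool move_arm, never from a script. Its argument "moves" is one flat list of numbers, 7 for each row, row after row: the finger opening in cm, from 0 to 8.54, then the shift along the tool's x, y, z in cm, then the turn, a rotation vector about the tool's x, y, z in rad. A call has 1 to 10 rows; each row shifts and turns the commanded pose from where the row before left it, along the tool's axes as they then stand; what a row does not reach is not made up. A row lasts 1/8 s, in which the tool goes at most 62.5 mm and 10.7 degrees, less where a joint would pass 70% of its speed; a pose out of reach is approached as far as the arm can. A call with a gripper value outside its range is refused whole. The fingers move at their own pace and stop on an object; "force" is the grip in N (left out, the last holds). Time passes only in rows, so rows that do not move let the fingers close. It gives the time, the measured TCP pose, the force and the opening at its end, in the units of the state.
- manip.get_obs(): the state, without advancing time (a new reading comes with each control period).
- camera(name): name is "scene" or "top" or "wrist"; returns a dict with "img" (384x512x3 uint8, red, green, blue), "z_map" (384x512 float32, m along the optical axis (not along the pixel's ray), 0 where there is no reading), "fx", "fy", "cx", "cy" (pixels), "world_to_cam" (4x4, takes a point from world to camera coordinates); the wrist camera has in their place "mount" (4x4, takes a point from camera to tool coordinates, whose origin is the TCP and whose axes are the flange's). Camera axes: x right, y down, z forward; pixel columns grow to the right and rows downward; lengths in m; the calibration is good to about 2 mm. A picture is of the moment at which its call begins: read the wrist's pose just before it.
- job.sign_off(): hands the job in, once; it reports no verdict.
The state is a dict: "time": time; "q": joint angles; "qvel": joint speeds; "joint_efforts": joint torques, N m; "tool_pos": TCP position; "orientation": TCP orientation; "ft_force": force on the tool from outside, world axes, zero at the start; "wrist_torque": the same for the moment, N m; "gripper_width": finger opening in m.
Only numpy, scipy, OpenCV 4.12 (cv2) and the standard library are available. Lean on these libraries where they do the work, as an engineer would, in place of code of your own. Each camera call takes 0.05 s, during which the arm holds its last target.

TASK

Fit the loose die plate into the foil press: with both levers still open, slide it, copper edge first, along the two guides until it meets the spring contacts. Then swing both levers inward until they drive the plate fully home against the stop, feeling for it and never forcing the press or the plate. Leave the tray, the glue bottle and the foil roll where they are.

Things in the scene. Friction and masses are not known exactly. Their poses are not given: they have to be found in the camera images.
- plate_grip (a point): centre of the black grip block of the loose plate: 26 mm (x) by 30 mm (y) by 45 mm high, standing on the plate. This point is 28.5 mm above the plate's underside, over the plate's centre (50 mm from its leading edge). Axes: x towards the leading edge (enters the guides first), z up
- plate_lead (a point): middle of the plate's leading edge, the one with the copper pads, half-way up its 6 mm thickness; plate axes
- plate: the loose heated die plate: bare aluminium, 100 mm long (x), 90 mm wide (y), 6 mm thick, about 0.25 kg, brass flower relief near the leading (+x) end, two copper pads at that edge, grip block in the middle. Origin under its centre. Lies flat on the table at the start; over 80 N between it and guides, levers and stop together (about 18 N at a lever's post) does damage
- press: fixed bed of the foil press, origin on the table; axes: x the sliding direction, away from the robot, y left, z up. Grey base 170 mm wide, 12 mm thick, from x = -150 to 130 mm; white housing at its far end, to z = 55 mm. In front of the guides the base is a flat apron (top z = 12 mm) to slide the plate on. Pushing the guides or levers with over 25 N does damage
- guide_mouth (a point): middle of the mouth of the two aluminium guides, on the apron's top, at press x = -40 mm, press axes. The flared mouth is 102 mm wide here and narrows over 20 mm to 93 mm; from there the guides run straight along +x for 90 mm. Slot 9 mm high (from the apron's level), lips reach 8 mm in over the plate's edges, guide tops 13 mm above the apron
- stop_nominal (a point): nominal place of the black stop's rubber face at the guides' far end, 96 mm past the mouth, at the plate's height, press axes. The true face lies up to 5 mm nearer or farther along x, differing each time and not measured: feel for it. Two copper spring contacts stand 8 mm in front of the true face, 28 mm either side of the middle
- lever_left (a joint): stiff steel lever on the press's left (+y) side, on an upright pivot. 0 = open (arm outward), grows as the post is swung inward, to 1.8 at most. At value v the post stands 75 mm from the pivot, in press direction (-cos(1.55-v), +sin(1.55-v)). With the plate home v is 1.05 to 1.55, differing each time: there the rubber stop makes it much stiffer, so go by feel. It stays where it is left
- lever_right (a joint): stiff steel lever on the press's right (-y) side, on an upright pivot. 0 = open (arm outward), grows as the post is swung inward, to 1.8 at most. At value v the post stands 75 mm from the pivot, in press direction (-cos(1.55-v), -sin(1.55-v)). With the plate home v is 1.05 to 1.55, differing each time: there the rubber stop makes it much stiffer, so go by feel. It stays where it is left
- lever_left_pivot (a point): pivot of the left lever, 59 mm to the left of the guides' middle line, level with the mouth; point 53 mm above the table, press axes. At right angles to the arm a toe (peg of 8 mm diameter, 30 mm from the pivot, in press direction (-sin(1.55-v), -cos(1.55-v))) swings in behind the plate's rear edge and drives the plate along +x. Turning takes about 4 N at the post, 5 to 8 N while driving the plate, 9 N or more once home
- lever_right_pivot (a point): pivot of the right lever, 59 mm to the right of the guides' middle line, level with the mouth; point 53 mm above the table, press axes. At right angles to the arm a toe (peg of 8 mm diameter, 30 mm from the pivot, in press direction (-sin(1.55-v), +cos(1.55-v))) swings in behind the plate's rear edge and drives the plate along +x. Turning takes about 4 N at the post, 5 to 8 N while driving the plate, 9 N or more once home
- lever_left_post (a point): middle of the upright black post at the end of the left lever's arm: 14 mm diameter, from 33 to 73 mm above the table, this point at 53 mm. Axes turn with the lever
- lever_right_post (a point): the same for the right lever
- contact_left (a joint): left copper spring contact (18 mm wide): how far the plate has pushed it in, m. 0 = free, 0.008 = plate home, just touching the rubber stop (up to 0.0115 with the rubber squeezed). About 1 N to start, 3.5 N when home (each)
- contact_right (a joint): right copper spring contact, the same
- tray: bystander: small wooden tray of paper flowers, 100 by 100 mm, 30 mm high, origin under its centre; it lies on the side of the press opposite the plate
- glue: bystander: white glue bottle, 48 mm diameter, 110 mm high, origin under its centre
- foil_roll: bystander: upright roll of gold foil, 44 mm diameter, 102 mm high, origin under its centre
There are look-alikes about, which are no part of the job. Several things look just like the plate: the one meant starts nearest to the robot's base.

How it is judged:
On the way:
1. the plate has been slid along the guides up to the spring contacts while both levers are still open (y of plate_grip in the frame of press between -0.004 and 0.004 m and z of plate_grip in the frame of press below 0.045 m and angle between the x axis of plate_grip and the x axis of press, either way round below 0.035 rad and angle between plate_grip's own z axis and vertical below 0.06 rad and x of plate_lead in the frame of press above 0.036 m and value of joint each of lever_left, lever_right below 0.45 rad), for 0.2 s.
At the end, for the whole second after the job is handed in: the plate, copper edge foremost, lies flat and straight (within about 2 degrees) in the guides, both levers are swung in behind it (each past 0.95 rad), both spring contacts are pushed in by more than 6.2 mm of their 8 mm, and the plate is at rest (y of plate_grip in the frame of press between -0.004 and 0.004 m and z of plate_grip in the frame of press below 0.045 m and angle between the x axis of plate_grip and the x axis of press, either way round below 0.035 rad and angle between plate_grip's own z axis and vertical below 0.06 rad and x of plate_lead in the frame of press above 0.036 m and value of joint each of contact_left, contact_right above 0.0062 m and value of joint each of lever_left, lever_right above 0.95 rad and linear speed of plate below 0.01 m/s); the robot touches nothing.
It fails at once if the plate is forced: more than 80 N between it and the guides, levers or stop (contact force between plate and press above 80 N).
It fails at once if the robot pushes the guides or levers of the press with more than 25 N (contact force between any of the fingers, the arm and press above 25 N).
It fails at once if the tray is disturbed (moved over 25 mm) (distance of tray from where it was at the start of the episode above 0.025 m).
It fails at once if the glue bottle is disturbed (moved over 25 mm) (distance of glue from where it was at the start of the episode above 0.025 m).
It fails at once if the foil roll is disturbed (moved over 25 mm) (distance of foil_roll from where it was at the start of the episode above 0.025 m).
It also fails if it takes over 72 s, if anything falls off the work surface, if the arm or the gripper's body presses on something with over 40 N, if the wrist force passes 120 N, or if a joint passes its speed limit or range.

## Working session

There is one attempt and no reset: what is moved stays moved. The work goes in short steps, Python scripts to look and compute and a tool call to move; the robot and the scene stay as the last step left them, time stands still between calls to the robot, and variables do not carry over. Pictures are saved under pics/ and viewed, and the job is handed in when it is done.

Besides the shell and the picture viewer there is one more tool, called after "Request:" as a command line: name --argument value ..., lists and objects as JSON in quotes. move_arm: Moves the arm, as the interface text tells. Its arguments: {"type":"object","properties":{"moves":{"type":"array","items":{"type":"number"}},"force":{"type":"number"}},"required":["moves"]}

```bash
mkdir -p pics
cat > h.py <<'E'
import numpy as np, cv2
from cell import manip, camera, job
def save(c,n,rgb=True): cv2.imwrite(f'pics/{n}.png', cv2.cvtColor(cv2.resize(c['img'],None,fx=1.5,fy=1.5),cv2.COLOR_RGB2BGR))
E
python3 - <<'E'
from h import *
o=manip.get_obs(); print(o, manip.pinch_z)
for n in ['scene','top']:
    c=camera(n); save(c,n+'0'); np.savez(n+'0.npz',**c); print(n,c['fx'],c['fy'],c['cx'],c['cy'],c['world_to_cam'])
E
```

```text
{'time': 0.0, 'q': array([-1.25799425e+00,  2.13372742e-01, -3.50292818e-02,  1.32349662e+00,
        2.73267491e-05,  1.57076749e+00]), 'qvel': array([-0.00038667,  0.00130402, -0.00133662,  0.0012881 ,  0.00025883,
        0.00020455]), 'joint_efforts': array([ 1.72646458e-03, -6.86154699e+01,  4.87121522e+01,  1.75225711e-02,
        9.21240871e-05,  1.67181793e-05]), 'tool_pos': array([ 0.15377096, -0.47542501,  0.2308197 ]), 'orientation': array([ 9.87791874e-01,  1.55778400e-01, -7.23461109e-05, -5.46559474e-04]), 'ft_force': array([-0.13871368,  0.29114463,  0.57082626]), 'wrist_torque': array([-0.00541925, -0.01093223,  0.03472825]), 'gripper_width': 0.08506020496599889} 0.0187
scene 388.6748300558949 388.6748300558949 259.7646970754163 188.70524276682033 [[ 0.49523024  0.86873609 -0.00667983 -0.23612178]
 [ 0.67966671 -0.39221581 -0.61985476 -0.37624687]
 [-0.54111014  0.30243076 -0.78468813  1.50010111]
 [ 0.          0.          0.          1.        ]]
top 360.6042690807213 360.6042690807213 249.3782531611091 186.92543731240875 [[-0.02454978 -0.9996274   0.01193218 -0.06215513]
 [-0.99683785  0.02357546 -0.07588476  0.58312825]
 [ 0.07557518 -0.0137574  -0.9970452   0.97729237]
 [ 0.          0.          0.          1.        ]]
```

View pics/top0.png

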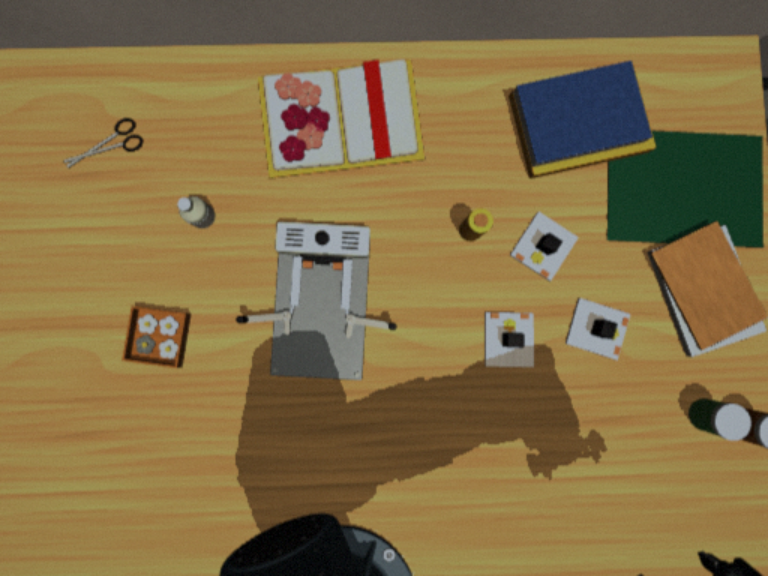

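View pics/scene0.png

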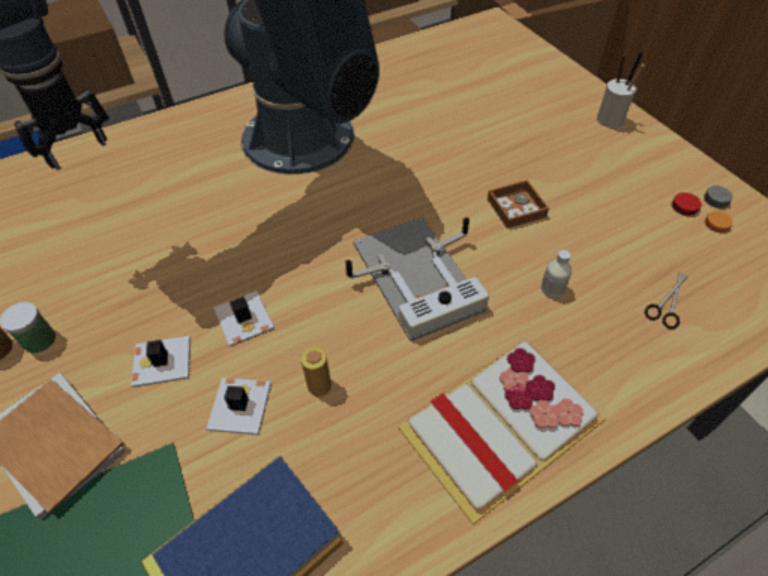

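```bash
cat >> h.py <<'E'
def ray_plane(c,u,v,z):
    R=c['world_to_cam'][:3,:3];t=c['world_to_cam'][:3,3]
    o=-R.T@t; d=R.T@np.array([(u-c['cx'])/c['fx'],(v-c['cy'])/c['fy'],1])
    return o+d*(z-o[2])/d[2]
def proj(c,p):
    q=c['world_to_cam'][:3,:3]@np.array(p)+c['world_to_cam'][:3,3]
    return np.array([c['cx']+c['fx']*q[0]/q[2],c['cy']+c['fy']*q[1]/q[2]])
def cloud(c,T=None):
    z=c['z_map'];v,u=np.mgrid[:z.shape[0],:z.shape[1]]
    P=np.stack([(u-c['cx'])/c['fx']*z,(v-c['cy'])/c['fy']*z,z],-1)
    if T is None: T=np.linalg.inv(c['world_to_cam'])
    return P@T[:3,:3].T+T[:3,3]
E
python3 - <<'E'
from h import *
c=dict(np.load('top0.npz'))
def crop(x0,y0,x1,y1,s,n):
    cv2.imwrite(f'pics/{n}.png',cv2.cvtColor(cv2.resize(c['img'][y0:y1,x0:x1],None,fx=s,fy=s,interpolation=cv2.INTER_CUBIC),cv2.COLOR_RGB2BGR))
crop(150,140,270,260,5,'press0'); crop(315,200,365,250,10,'plate0')
P=cloud(c); print(P[160,100:440:20,2], P[218,215])
E
```

```text
[-0.00189269 -0.00042691 -0.00132579 -0.0032454  -0.00060386  0.05505146
  0.05500689  0.05631359  0.00199528  0.00163941  0.00243288 -0.00189515
  0.00189618  0.02311636  0.0036114  -0.00135904  0.00425129] [0.49789818 0.02130407 0.01269405]
```

View pics/press0.png

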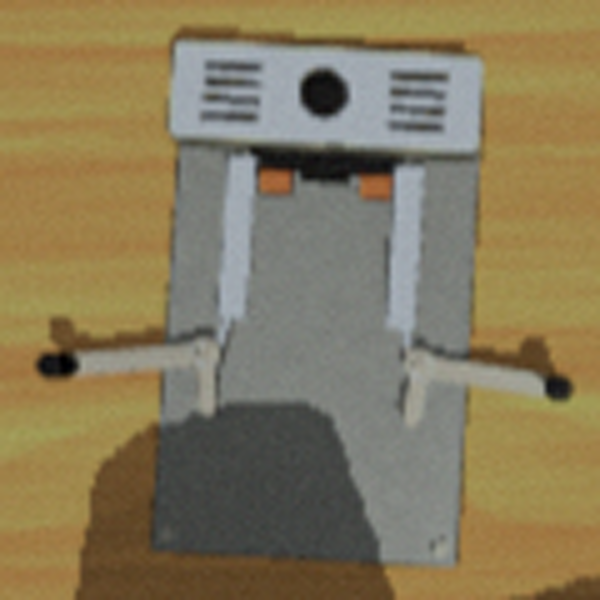

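View pics/plate0.png

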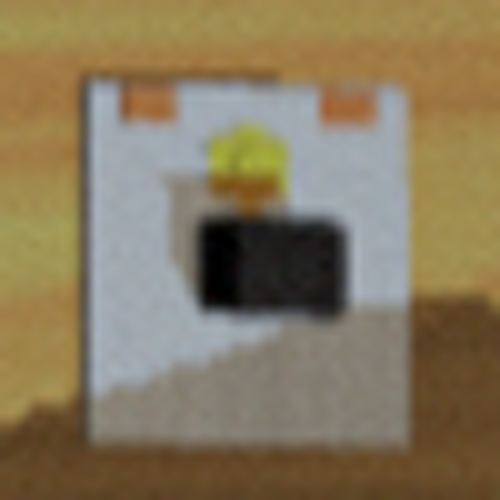

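Run:
```python
from h import *
c=dict(np.load('top0.npz'))
def pp(name,u,v,z): 
    r=ray_plane(c,u,v,z); print(name,r.round(4)); return r[:2]
S=lambda x,y:(150+x/5-.4,140+y/5-.4)
A=pp('base nl',*S(153,550),.012);B=pp('base nr',*S(457,563),.012)
C=pp('hous fl',*S(175,38),.055);D=pp('hous fr',*S(483,57),.055);E=pp('h nl',*S(172,137),.055);F=pp('h nr',*S(480,155),.055)
G=pp('guideL top inner far',*S(257,155),.025);H=pp('guideL top inner near',*S(244,320),.025)
I=pp('guideR inner far',*S(393,165),.025);J=pp('guideR inner near',*S(387,328),.025)
pl=pp('postL',*S(57,364),.073);pr=pp('postR',*S(559,388),.073)
vl=pp('pivL',*S(207,350),.05);vr=pp('pivR',*S(416,362),.05)
print('wid',np.linalg.norm(A-B),np.linalg.norm(C-D),np.linalg.norm(G-I),np.linalg.norm(H-J),np.linalg.norm(pl-vl),np.linalg.norm(vl-vr))
for a,b in((A,C),(B,D),(H,G),(J,I),(E,C)): d=b-a; print('yaw',np.arctan2(d[1],d[0]))
for a,b in((B,A),(D,C),(F,E),(vr,vl)): d=b-a; print('yawY',np.arctan2(-d[0],d[1]))
T=lambda x,y:(315+x/10-.45,200+y/10-.45)
a=pp('pl fl',*T(88,80),.006);b=pp('fr',*T(408,86),.006);d=pp('nr',*T(410,443),.006);e=pp('nl',*T(87,443),.006)
print((a+b+d+e)/4,np.linalg.norm(a-b),np.linalg.norm(a-e),np.linalg.norm(b-d))
for x,y in((e,a),(d,b)): q=y-x; print(np.arctan2(q[1],q[0]))
for x,y in((d,e),(b,a)): q=y-x; print(np.arctan2(-q[0],q[1]))
# other plates
print(ray_plane(c,598/1.5,328/1.5,.006),ray_plane(c,545/1.5,246/1.5,.006))
# depth check grip top
P=cloud(c)
m=(P[...,2]>.035)&(P[...,2]<.065)
for sl in [(slice(195,250),slice(315,365))]:
    q=P[sl][m[sl]]; print(len(q),np.median(q,0),q.min(0),q.max(0))
```

```text
base nl [0.4134 0.1188 0.012 ]
base nr [ 0.402  -0.0487  0.012 ]
hous fl [0.6906 0.0964 0.055 ]
hous fr [ 0.6765 -0.0695  0.055 ]
h nl [0.6368 0.0986 0.055 ]
h nr [ 0.6233 -0.0667  0.055 ]
guideL top inner far [0.6298 0.0568 0.025 ]
guideL top inner near [0.5386 0.0652 0.025 ]
guideR inner far [ 0.6225 -0.0184  0.025 ]
guideR inner near [ 0.5323 -0.0133  0.025 ]
postL [0.5164 0.1568 0.073 ]
postR [ 0.4975 -0.105   0.073 ]
pivL [0.5222 0.082  0.05  ]
pivR [ 0.513  -0.0297  0.05  ]
wid 0.167889607114444 0.16656971147045851 0.07554268500186338 0.07878023800729461 0.07503373398857917 0.11210163240609991
yaw -0.08034970276290898
yaw -0.07559637741734865
yaw -0.09244668725208527
yaw -0.056656840585742885
yaw -0.040847323448694746
yawY -0.06807068118839757
yawY -0.08470740426283686
yawY -0.0818515383689563
yawY -0.08170864133826718
pl fl [ 0.5196 -0.283   0.006 ]
fr [ 0.5157 -0.3733  0.006 ]
nr [ 0.4162 -0.3692  0.006 ]
nl [ 0.4185 -0.2787  0.006 ]
[ 0.46751114 -0.32605384] 0.0903248029028849 0.10121618674780038 0.09963353011297403
-0.042924452547233066
-0.04130314102570805
-0.025517854733306835
-0.04300825202638782
[ 0.48324036 -0.49418289  0.006     ] [ 0.6404016  -0.40194205  0.006     ]
120 [ 0.46841376 -0.32351179  0.05111252] [ 0.45733665 -0.34106866  0.03739412] [ 0.48188672 -0.31041732  0.05635184]
```

Request:
move_arm --moves '[8.5, 5, -0.66, 0, 0, 0, 0, 8.5, 5, -0.66, 0, 0, 0, 0, 8.5, 5, -0.66, 0, 0, 0, 0, 8.5, 5, -0.66, 0, 0, 0, 0, 8.5, 5, -0.66, 0, 0, 0, 0, 8.5, 5, -0.66, 0, 0, 0, 0, 8.5, 4.5, -0.66, 2, 0, 0, 0, 8.5, 0, 0, 2, 0, 0, 0.17, 8.5, 0, 0, 1, 0, 0, 0.17]'

```text
time: 1.23
tool_pos: [0.4679, -0.3247, 0.1796]
orientation: [1.0, -0.016, -0.001, -0.001]
ft_force: [-0.3, -0.1, -0.1]
gripper_width: 0.0851
```

```bash
cat >> h.py <<'E'
from scipy.spatial.transform import Rotation as Ro
def yaw_to(target_yaw):
    o=manip.get_obs(); R=Ro.from_quat(o['orientation']).as_matrix(); return np.arctan2(R[1,0],R[0,0])
def rel(p,yaw=None):
    "tool-frame shift (cm) from present pose to world p; and turn about tool z (applied after the shift)"
    o=manip.get_obs(); R=Ro.from_quat(o['orientation']).as_matrix()
    y=np.arctan2(R[1,0],R[0,0]); d=R.T@(np.array(p)-o['tool_pos'])*100
    print('t',round(o['time'],2),'pos',o['tool_pos'].round(4),'yaw',round(y,4),'tilt',R[2].round(4),'q',o['q'].round(2),'F',o['ft_force'].round(2),'w',round(o['gripper_width'],4))
    print('shift cm',d.round(2), 'turn z', None if yaw is None else round(-((yaw-y+np.pi)%(2*np.pi)-np.pi),4))
E
python3 - <<'E'
from h import *
rel([.468,-.326,.15],-.04)
E
```

```text
t 1.23 pos [ 0.4679 -0.3247  0.1796] yaw -0.0315 tilt [-0.0019 -0.0012 -1.    ] q [-0.61  0.37  0.05  1.25 -0.    2.57] F [-0.3  -0.13 -0.1 ] w 0.0851
shift cm [0.02 0.13 2.96] turn z 0.0085
```

Run:
```python
from h import *
o=manip.get_obs(); c=camera('wrist'); save(c,'w1'); np.savez('w1.npz',p=o['tool_pos'],qq=o['orientation'],**c); print(c['mount'],c['fx'],c['cx'],c['cy'])
```

```text
[[ 1.87440896e-04 -9.44702916e-01 -3.27927379e-01  8.50703696e-02]
 [ 9.99999884e-01  3.22544535e-04 -3.57603224e-04  6.79329524e-05]
 [ 4.43599992e-04 -3.27927274e-01  9.44702866e-01 -1.43537723e-01]
 [ 0.00000000e+00  0.00000000e+00  0.00000000e+00  1.00000000e+00]] 271.2800073516338 261.0339033916712 192.33720173474714
```

View pics/w1.png

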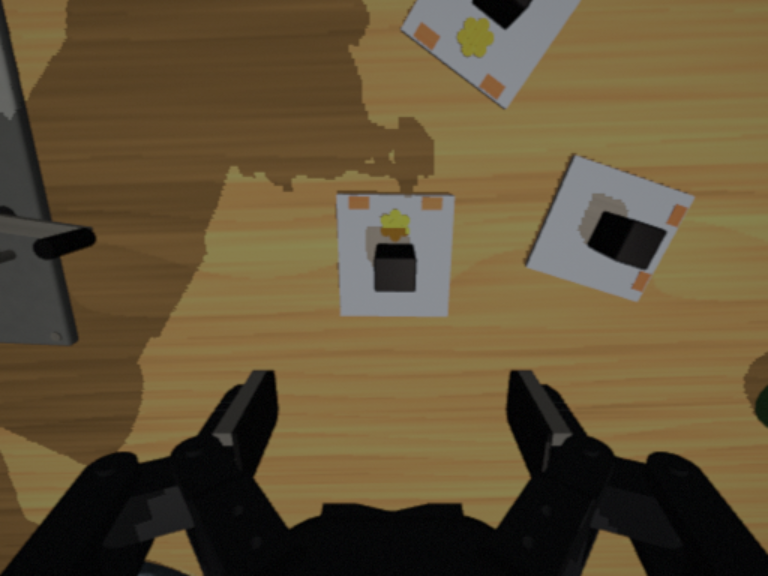

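```bash
cat >> h.py <<'E'
def wray(c,p,qq,u,v,z):
    M=c['mount']; R=Ro.from_quat(qq).as_matrix()
    o=R@M[:3,3]+p; d=R@M[:3,:3]@np.array([(u-c['cx'])/c['fx'],(v-c['cy'])/c['fy'],1])
    return o+d*(z-o[2])/d[2]
def corners(img,roi,lo=130):
    x0,y0,x1,y1=roi; s=img[y0:y1,x0:x1].astype(int)
    m=((s.max(-1)-s.min(-1)<30)&(s.min(-1)>lo)).astype(np.uint8)
    m=cv2.morphologyEx(m,cv2.MORPH_CLOSE,np.ones((5,5)))
    k=max(cv2.findContours(m,cv2.RETR_EXTERNAL,cv2.CHAIN_APPROX_NONE)[0],key=cv2.contourArea)
    return cv2.boxPoints(cv2.minAreaRect(k))+[x0,y0], m
E
python3 - <<'E'
from h import *
c=dict(np.load('w1.npz'))
Q=[wray(c,c['p'],c['qq'],u/1.5-.17,v/1.5-.17,.006)[:2] for u,v in((337,193),(453,196),(447,316),(341,316))]
a,b,d,e=Q; print(np.round(Q,4),'ctr',sum(Q)/4,np.linalg.norm(a-b),np.linalg.norm(a-e),np.linalg.norm(b-d),np.linalg.norm(d-e))
for x,y in((e,a),(d,b)): q=y-x; print(np.arctan2(q[1],q[0]))
for x,y in((d,e),(b,a)): q=y-x; print(np.arctan2(-q[0],q[1]))
# block top: (375,262)-(415,292) far top etc.
for u,v in((375,263),(415,263),(415,292),(375,292)): print(wray(c,c['p'],c['qq'],u/1.5,v/1.5,.051).round(4))
E
```

```text
[[ 0.5211 -0.2843]
 [ 0.5161 -0.3728]
 [ 0.4167 -0.3695]
 [ 0.4195 -0.28  ]] ctr [ 0.46834793 -0.32663713] 0.0885919501025363 0.10175677827158663 0.09945916374442815 0.08956577704323629
-0.0425482029807269
-0.03273355186221925
-0.030659067703544568
-0.05651798813923377
[ 0.4773 -0.3134  0.051 ]
[ 0.4764 -0.3411  0.051 ]
[ 0.4551 -0.3408  0.051 ]
[ 0.4559 -0.3124  0.051 ]
```

Request:
move_arm --moves '[8.5, 0, 0.15, 0, 0, 0, -0.184, 8.5, 0, 0, 0, 0, 0, -0.184, 8.5, 0, 0, 0, 0, 0, -0.184, 8.5, 0, 0, 1, 0, 0, -0.184, 8.5, 0, 0, 1, 0, 0, -0.184, 8.5, 0, 0, 1, 0, 0, -0.184, 8.5, 0, 0, 1, 0, 0, -0.184, 8.5, 0, 0, 1, 0, 0, -0.184, 8.5, 0, 0, 1, 0, 0, -0.184, 8.5, 0, 0, 1, 0, 0, -0.184]'

```text
time: 2.52
tool_pos: [0.4678, -0.3272, 0.1111]
orientation: [0.613, 0.79, -0.0, -0.0]
ft_force: [0.6, 0.5, -0.3]
gripper_width: 0.0851
```

Request:
move_arm --moves '[8.5, 0, 0, 1, 0, 0, -0.184, 8.5, 0, 0, 1, 0, 0, -0.184, 8.5, 0, 0, 1, 0, 0, -0.184, 8.5, 0, 0, 0, 0, 0, -0.184, 8.5, 0, 0, 0, 0, 0, -0.184, 8.5, 0, 0, 0, 0, 0, -0.184, 8.5, 0, 0, 0, 0, 0, -0.184, 8.5, 0, 0, 0, 0, 0, 0]'

```text
time: 3.52
tool_pos: [0.4678, -0.3271, 0.0814]
orientation: [0.02, 1.0, 0.0, -0.0]
ft_force: [-0.6, 0.9, -0.8]
gripper_width: 0.085
```

Run:
```python
from h import *
rel([.4682,-.3265,.0115],np.pi-.04)
```

```text
t 3.52 pos [ 0.4678 -0.3271  0.0814] yaw 3.1019 tilt [ 1.e-04  1.e-04 -1.e+00] q [-0.61  0.43 -0.12  1.02  0.   -0.57] F [-0.57  0.91 -0.81] w 0.085
shift cm [-0.04  0.07  6.99] turn z 0.0003
```

Request:
move_arm --moves '[8.5, 0, 0.07, 2, 0, 0, 0, 8.5, 0, 0, 2, 0, 0, 0, 8.5, 0, 0, 2, 0, 0, 0, 8.5, 0, 0, 0.9, 0, 0, 0, 2.5, 0, 0, 0, 0, 0, 0, 2.5, 0, 0, 0, 0, 0, 0, 2.5, 0, 0, 0, 0, 0, 0, 2.5, 0, 0, 0, 0, 0, 0, 2.5, 0, 0, 0, 0, 0, 0, 2.5, 0, 0, 0, 0, 0, 0]' --force 50

```text
time: 4.78
tool_pos: [0.4684, -0.3267, 0.0131]
orientation: [0.02, 1.0, -0.0, 0.001]
ft_force: [-1.0, 0.3, 6.5]
gripper_width: 0.0296
```

Request:
move_arm --moves '[2.5, 0, 0, -1, 0, 0, 0, 2.5, 0, 0, -2.5, 0, 0, 0, 2.5, 0, 0, -3, 0, 0, 0, 2.5, 0, 0, -3, 0, 0, 0, 2.5, 0, 0, 0, 0, 0, 0]'

```text
time: 5.4
tool_pos: [0.469, -0.3272, 0.1098]
orientation: [0.02, 1.0, -0.001, 0.002]
ft_force: [0.6, -0.4, -3.2]
gripper_width: 0.0291
```

Run:
```python
from h import *
rel([.4559,.0313,.1],np.pi-.0778)
c=camera('wrist'); save(c,'w2')
```

```text
t 5.4 pos [ 0.469  -0.3272  0.1098] yaw 3.1007 tilt [-0.0034 -0.0021 -1.    ] q [-0.61  0.41 -0.08  1.08  0.   -0.57] F [ 0.6  -0.4  -3.15] w 0.0291
shift cm [ 2.78 35.77  0.9 ] turn z 0.0369
```

View pics/w2.png

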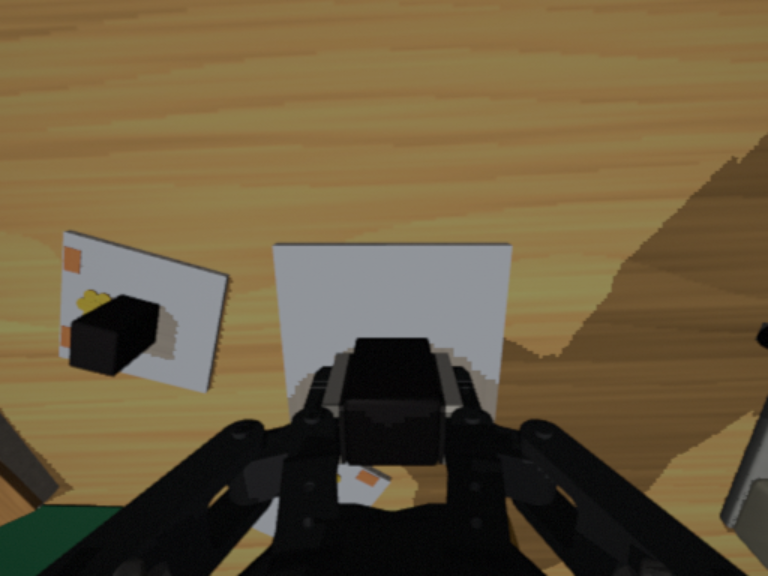

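Request:
move_arm --moves '[2.5, 0.35, 3, 0, 0, 0, 0, 2.5, 0.35, 4.5, 0, 0, 0, 0, 2.5, 0.35, 5, 0, 0, 0, 0, 2.5, 0.35, 5, 0, 0, 0, 0, 2.5, 0.35, 5, 0, 0, 0, 0, 2.5, 0.35, 5, 0, 0, 0, 0, 2.5, 0.35, 4.5, 0, 0, 0, 0, 2.5, 0.35, 3.77, 0, 0, 0, 0, 2.5, 0, 0, 0, 0, 0, 0.037, 2.5, 0, 0, 0, 0, 0, 0]'

```text
time: 6.7
tool_pos: [0.454, 0.0319, 0.1066]
orientation: [0.039, 0.999, -0.0, -0.001]
ft_force: [0.3, -0.5, -3.1]
gripper_width: 0.0293
```

Run:
```python
from h import *
rel([.4559,.0313,.03],np.pi-.0778)
c=camera('top'); save(c,'t2'); np.savez('t2.npz',**c)
```

```text
t 6.7 pos [0.454  0.0319 0.1066] yaw 3.0637 tilt [ 1.2e-03 -5.0e-04 -1.0e+00] q [ 0.07  0.19 -0.39  0.99 -0.    0.15] F [ 0.26 -0.48 -3.06] w 0.0293
shift cm [-0.21 -0.04  7.66] turn z -0.0
```

View pics/t2.png

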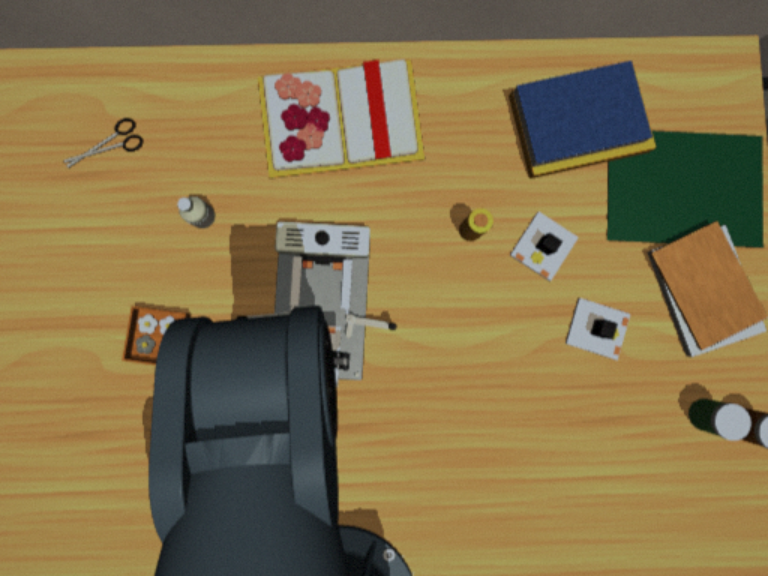

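Request:
move_arm --moves '[2.5, -0.2, 0, 2, 0, 0, 0, 2.5, 0, 0, 2.5, 0, 0, 0, 2.5, 0, 0, 2, 0, 0, 0, 2.5, 0, 0, 1.1, 0, 0, 0, 2.5, 0, 0, 0, 0, 0, 0]'

```text
time: 7.38
tool_pos: [0.4561, 0.0314, 0.0309]
orientation: [0.039, 0.999, -0.0, -0.001]
ft_force: [0.3, -0.2, -3.6]
gripper_width: 0.0293
```

Run:
```python
from h import *
rel([.4559,.0313,.025],np.pi-.0778)
o=manip.get_obs(); c=camera('wrist'); save(c,'w3'); np.savez('w3.npz',p=o['tool_pos'],qq=o['orientation'],**c)
c=camera('scene'); np.savez('s3.npz',**c)
x0,y0,x1,y1=220,130,340,230
cv2.imwrite('pics/s3.png',cv2.cvtColor(cv2.resize(c['img'][y0:y1,x0:x1],None,fx=6,fy=6,interpolation=cv2.INTER_CUBIC),cv2.COLOR_RGB2BGR))
```

```text
t 7.38 pos [0.4561 0.0314 0.0309] yaw 3.0631 tilt [ 1.2e-03 -3.0e-04 -1.0e+00] q [ 0.07  0.27 -0.5   0.8  -0.    0.15] F [ 0.34 -0.23 -3.57] w 0.0293
shift cm [ 0.01 -0.01  0.59] turn z -0.0007
```

View pics/w3.png

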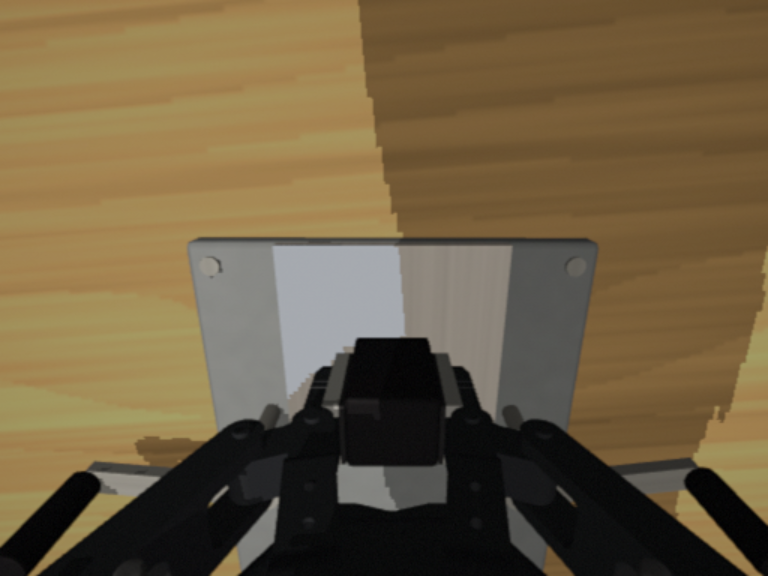

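View pics/s3.png

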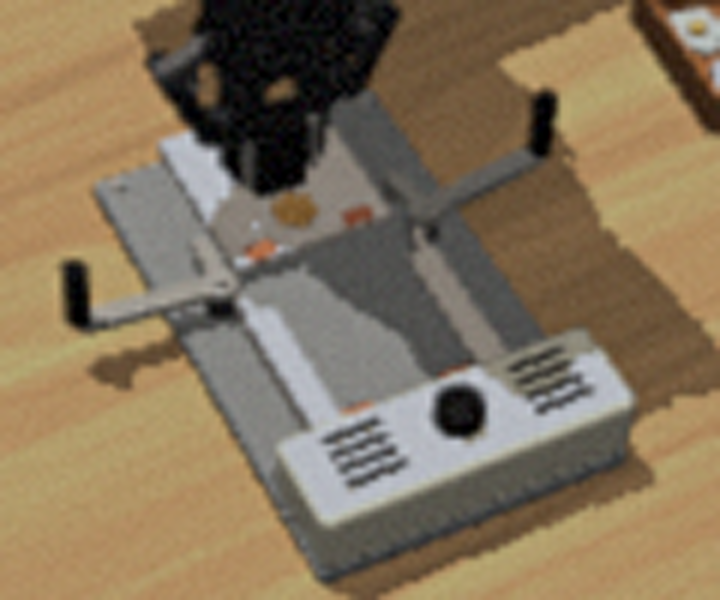

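Request:
move_arm --moves '[2.5, 0, 0.03, 0.25, 0, 0, 0, 2.5, 0, 0, 0.2, 0, 0, 0, 2.5, -1, 0, 0, 0, 0, 0, 2.5, -1, 0, 0, 0, 0, 0, 2.5, -0.8, 0, 0, 0, 0, 0, 2.5, -0.6, 0, 0, 0, 0, 0, 2.5, -0.3, 0, 0, 0, 0, 0, 2.5, 0, 0, 0, 0, 0, 0]'

```text
time: 8.48
tool_pos: [0.4935, 0.0294, 0.0268]
orientation: [0.039, 0.999, 0.0, -0.0]
ft_force: [-0.4, -0.2, -3.2]
gripper_width: 0.0294
```

Run:
```python
from h import *
rel([.4559,.0313,.0262],np.pi-.0778)
o=manip.get_obs(); print(o['wrist_torque'])
c=camera('wrist'); save(c,'w4')
```

```text
t 8.47 pos [0.4935 0.0294 0.0268] yaw 3.0637 tilt [ 1.e-04 -0.e+00 -1.e+00] q [ 0.06  0.34 -0.41  0.82  0.    0.14] F [-0.44 -0.17 -3.16] w 0.0294
shift cm [ 3.76 -0.1   0.06] turn z -0.0
[ 0.00888953 -0.0028169   0.00172661]
```

View pics/w4.png

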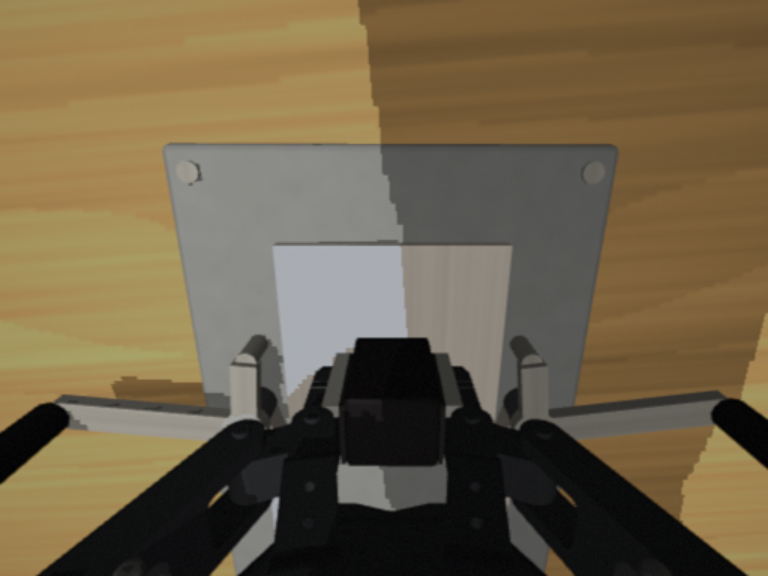

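Request:
move_arm --moves '[2.5, 0, -0.06, 0, 0, 0, 0, 2.5, -0.6, 0, 0, 0, 0, 0, 2.5, -0.6, 0, 0, 0, 0, 0, 2.5, -0.6, 0, 0, 0, 0, 0, 2.5, -0.4, 0, 0, 0, 0, 0, 2.5, 0, 0, 0, 0, 0, 0]'

```text
time: 9.28
tool_pos: [0.5155, 0.0271, 0.0267]
orientation: [0.039, 0.999, -0.0, -0.0]
ft_force: [-0.3, 1.0, -2.3]
gripper_width: 0.0298
```

Run:
```python
from h import *
rel([.4559,.0313,.0262],np.pi-.0778)
o=manip.get_obs(); print(o['wrist_torque'])
c=camera('wrist'); save(c,'w5'); np.savez('w5.npz',p=o['tool_pos'],qq=o['orientation'],**c)
```

```text
t 9.28 pos [0.5155 0.0271 0.0267] yaw 3.0637 tilt [ 0. -0. -1.] q [ 0.05  0.38 -0.35  0.84 -0.    0.13] F [-0.34  1.   -2.35] w 0.0298
shift cm [ 5.98 -0.04  0.05] turn z -0.0001
[-0.02706505  0.04285599  0.00460027]
```

View pics/w5.png

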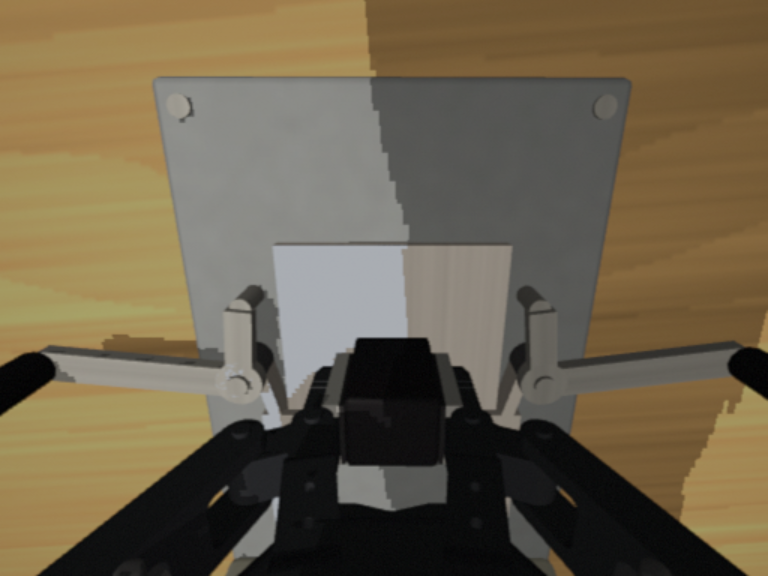

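Request:
move_arm --moves '[2.5, -0.6, 0, 0, 0, 0, 0, 2.5, -0.6, 0, 0, 0, 0, 0, 2.5, -0.6, 0, 0, 0, 0, 0, 2.5, -0.4, 0, 0, 0, 0, 0, 2.5, -0.2, 0, 0, 0, 0, 0, 2.5, -0.2, 0, 0, 0, 0, 0, 2.5, 0, 0, 0, 0, 0, 0]'

```text
time: 10.2
tool_pos: [0.5412, 0.0251, 0.0268]
orientation: [0.039, 0.999, 0.0, -0.0]
ft_force: [0.3, 0.4, -3.6]
gripper_width: 0.0293
```

Run:
```python
from h import *
rel([.4559,.0313,.0262],np.pi-.0778)
```

```text
t 10.2 pos [0.5412 0.0251 0.0268] yaw 3.0637 tilt [ 1.e-04  0.e+00 -1.e+00] q [ 0.05  0.42 -0.28  0.86  0.    0.12] F [ 0.28  0.43 -3.56] w 0.0293
shift cm [ 8.55 -0.04  0.06] turn z -0.0001
```

Request:
move_arm --moves '[2.5, -0.2, 0, 0, 0, 0, 0, 2.5, -0.2, 0, 0, 0, 0, 0, 2.5, -0.15, 0, 0, 0, 0, 0, 2.5, 0, 0, 0, 0, 0, 0]'

```text
time: 10.7
tool_pos: [0.5468, 0.0246, 0.0268]
orientation: [0.039, 0.999, -0.0, -0.0]
ft_force: [-0.1, -0.9, -2.1]
gripper_width: 0.029
```

Request:
move_arm --moves '[2.5, -0.15, 0, 0, 0, 0, 0, 2.5, 0, 0, 0, 0, 0, 0]'

```text
time: 10.95
tool_pos: [0.5483, 0.0245, 0.0268]
orientation: [0.039, 0.999, 0.0, 0.0]
ft_force: [0.3, -0.2, -2.3]
gripper_width: 0.0298
```

Request:
move_arm --moves '[2.5, -0.15, 0, 0, 0, 0, 0, 2.5, 0, 0, 0, 0, 0, 0]'

```text
time: 11.2
tool_pos: [0.5498, 0.0244, 0.0268]
orientation: [0.039, 0.999, -0.0, 0.0]
ft_force: [-0.6, -0.4, -2.8]
gripper_width: 0.0294
```

Run:
```python
from h import *
c=camera('scene'); np.savez('s6.npz',**c)
x0,y0,x1,y1=220,130,340,230
cv2.imwrite('pics/s6.png',cv2.cvtColor(cv2.resize(c['img'][y0:y1,x0:x1],None,fx=6,fy=6,interpolation=cv2.INTER_CUBIC),cv2.COLOR_RGB2BGR))
```

```text
(no output)
```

View pics/s6.png

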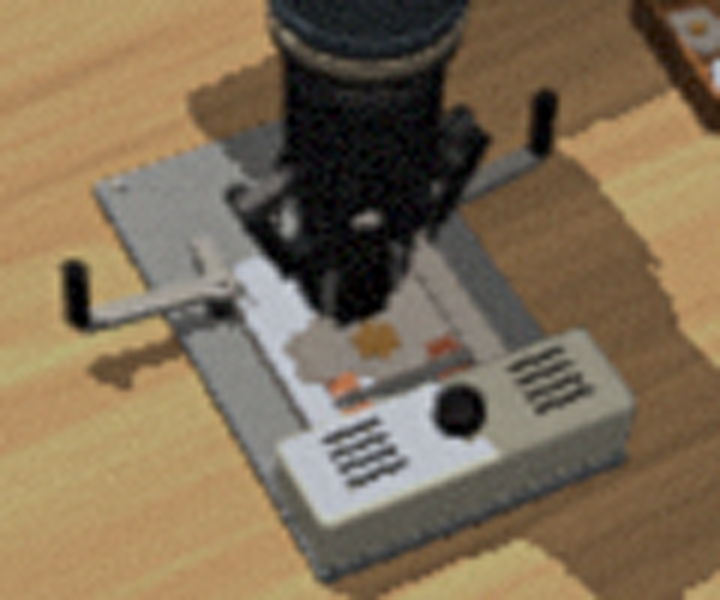

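Request:
move_arm --moves '[2.5, -0.15, 0, 0, 0, 0, 0, 2.5, 0, 0, 0, 0, 0, 0]'

```text
time: 11.5
tool_pos: [0.5513, 0.0243, 0.0268]
orientation: [0.039, 0.999, 0.0, 0.0]
ft_force: [-0.0, -0.7, -2.5]
gripper_width: 0.0294
```

Request:
move_arm --moves '[2.5, -0.15, 0, 0, 0, 0, 0, 2.5, 0, 0, 0, 0, 0, 0]'

```text
time: 11.75
tool_pos: [0.5528, 0.0242, 0.0268]
orientation: [0.039, 0.999, 0.0, 0.0]
ft_force: [0.9, 0.0, -2.4]
gripper_width: 0.0299
```

Request:
move_arm --moves '[2.5, -0.15, 0, 0, 0, 0, 0, 2.5, 0, 0, 0, 0, 0, 0]'

```text
time: 12.0
tool_pos: [0.5543, 0.0241, 0.0268]
orientation: [0.039, 0.999, -0.0, 0.0]
ft_force: [-0.1, 0.1, -2.7]
gripper_width: 0.0299
```

Request:
move_arm --moves '[2.5, -0.15, 0, 0, 0, 0, 0, 2.5, 0, 0, 0, 0, 0, 0]'

```text
time: 12.25
tool_pos: [0.5558, 0.0239, 0.0268]
orientation: [0.039, 0.999, -0.0, 0.0]
ft_force: [0.6, -0.1, -2.5]
gripper_width: 0.0292
```

Request:
move_arm --moves '[2.5, -0.15, 0, 0, 0, 0, 0, 2.5, 0, 0, 0, 0, 0, 0]'

```text
time: 12.5
tool_pos: [0.5573, 0.0238, 0.0268]
orientation: [0.039, 0.999, 0.0, 0.0]
ft_force: [0.3, -0.3, -3.7]
gripper_width: 0.0298
```

Request:
move_arm --moves '[2.5, -0.15, 0, 0, 0, 0, 0, 2.5, 0, 0, 0, 0, 0, 0]'

```text
time: 12.75
tool_pos: [0.5585, 0.0237, 0.0267]
orientation: [0.039, 0.999, 0.0, -0.0]
ft_force: [-3.3, -0.1, -1.7]
gripper_width: 0.0294
```

Request:
move_arm --moves '[2.5, -0.15, 0, 0, 0, 0, 0, 2.5, 0, 0, 0, 0, 0, 0]'

```text
time: 13.0
tool_pos: [0.56, 0.0236, 0.0267]
orientation: [0.039, 0.999, 0.0, -0.0]
ft_force: [-3.5, 0.1, -2.0]
gripper_width: 0.0294
```

Run:
```python
from h import *
c=camera('scene'); np.savez('s7.npz',**c)
x0,y0,x1,y1=255,170,335,220
cv2.imwrite('pics/s7.png',cv2.cvtColor(cv2.resize(c['img'][y0:y1,x0:x1],None,fx=9,fy=9,interpolation=cv2.INTER_CUBIC),cv2.COLOR_RGB2BGR))
```

```text
(no output)
```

View pics/s7.png

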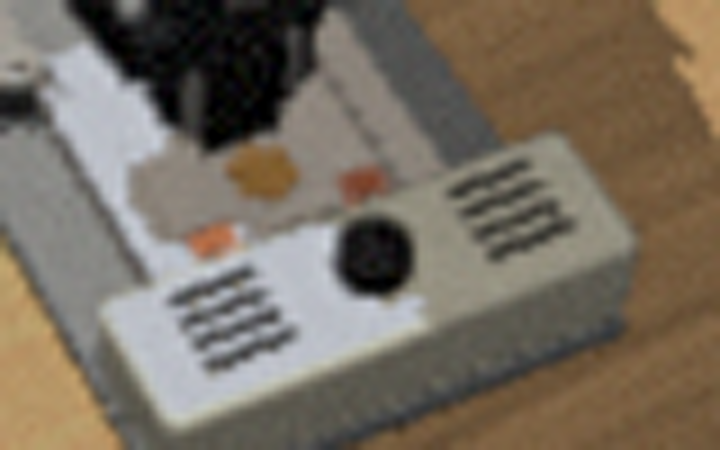

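Request:
move_arm --moves '[2.5, 0, 0, 0.12, 0, 0, 0, 2.5, 0, 0, 0, 0, 0, 0, 4, 0, 0, 0, 0, 0, 0, 4, 0, 0, 0, 0, 0, 0, 4, 0, 0, 0, 0, 0, 0]'

```text
time: 13.68
tool_pos: [0.5605, 0.0236, 0.0258]
orientation: [0.039, 0.999, 0.0, 0.0]
ft_force: [0.1, -0.7, -0.2]
gripper_width: 0.0399
```

Request:
move_arm --moves '[4, 0, 0, -2, 0, 0, 0, 4, 0, 0, -3, 0, 0, 0, 4, 0, 0, -2.5, 0, 0, 0, 4, 0, 0, 0, 0, 0, 0]'

```text
time: 14.18
tool_pos: [0.5615, 0.0237, 0.1025]
orientation: [0.039, 0.999, 0.0, 0.002]
ft_force: [0.3, 1.1, 0.0]
gripper_width: 0.0402
```

```bash
cat >> h.py <<'E'
YAW=-.0783
def press2world(x,y,o=(.5556,.0238)):
    c,s=np.cos(YAW),np.sin(YAW); return np.array([o[0]+c*x-s*y,o[1]+s*x+c*y])
E
python3 - <<'E'
from h import *
rel([.5605,.0236,.1])
c=dict(np.load('w5.npz'))
for u,v,z in((153,77,.012),(631,77,.012),(238,384,.04),(545,384,.04),(238,384,.05),(545,384,.05)): print(z,wray(c,c['p'],c['qq'],u/1.5-.17,v/1.5-.17,z).round(4))
for x,y in((-.15,.085),(-.15,-.085),(-.04,.059),(-.04,-.059)): print(press2world(x,y).round(4))
o=manip.get_obs(); c=camera('wrist'); save(c,'w8'); np.savez('w8.npz',p=o['tool_pos'],qq=o['orientation'],**c)
E
```

```text
t 14.18 pos [0.5615 0.0237 0.1025] yaw 3.0638 tilt [-3.6e-03  4.0e-04 -1.0e+00] q [ 0.04  0.39 -0.12  1.05 -0.    0.12] F [0.29 1.08 0.01] w 0.0402
shift cm [ 0.1  -0.01  0.25] turn z None
0.012 [ 0.4018 -0.0476  0.012 ]
0.012 [0.4147 0.1186 0.012 ]
0.04 [ 0.5092 -0.0294  0.04  ]
0.04 [0.518  0.0836 0.04  ]
0.05 [ 0.5032 -0.0245  0.05  ]
0.05 [0.5113 0.0798 0.05  ]
[0.4127 0.1203]
[ 0.3994 -0.0492]
[0.5203 0.0857]
[ 0.5111 -0.0319]
```

View pics/w8.png

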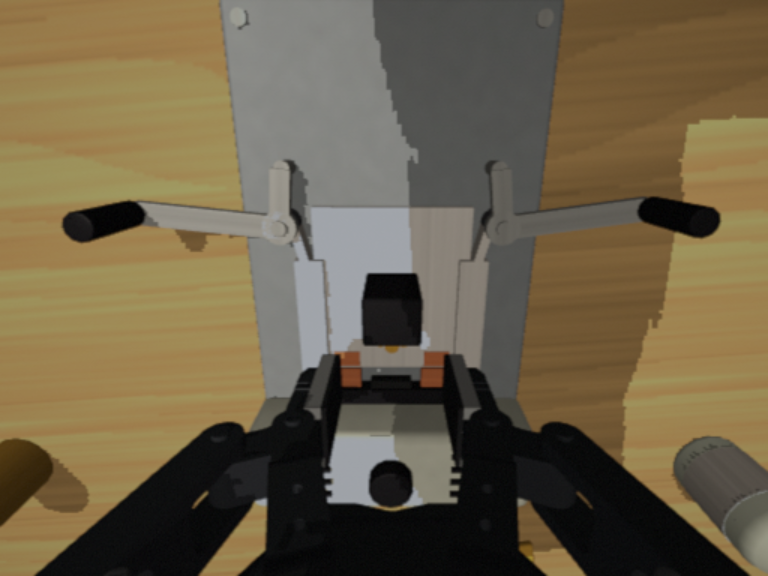

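Run:
```python
from h import *
c=dict(np.load('w8.npz')); c2=dict(np.load('top0.npz'))
f=lambda u,v,z: wray(c,c['p'],c['qq'],u/1.5-.17,v/1.5-.17,z).round(4)
print('postR',f(79,227,.073),'base',f(140,212,.033),'postL',f(707,222,.073))
print('pred', [press2world(-.0416,s*.134,(.557,.0238)).round(4) for s in(-1,1)])
print('plate rear',f(312,207,.018),f(473,207,.018),'pred contact', press2world(-.048,.045,(.557,.0238)), press2world(-.048,-.045,(.557,.0238)))
print('piv',f(279,228,.045),f(501,228,.045))
P=cloud(c,None if 0 else None) if 0 else None
z=c['z_map']; M=c['mount']; R=Ro.from_quat(c['qq']).as_matrix()
def pt(u,v):
    d=z[int(v),int(u)]; q=np.array([(u-c['cx'])/c['fx']*d,(v-c['cy'])/c['fy']*d,d]); return R@(M[:3,:3]@q+M[:3,3])+c['p']
for n,u,v in(('postRtop',78,228),('postLtop',708,222),('pivR',279,226),('pivL',501,226),('armR',200,217),('armL',580,215),('toeR',282,165),('rear',380,210)): print(n,pt(u/1.5,v/1.5).round(4))
```

```text
postR [ 0.4991 -0.1054  0.073 ] base [ 0.4991 -0.1026  0.033 ] postL [0.5178 0.1617 0.073 ]
pred [array([ 0.505 , -0.1065]), array([0.526 , 0.1606])]
plate rear [ 0.5054 -0.0162  0.018 ] [0.5123 0.0727 0.018 ] pred contact [0.51266697 0.07241669] [ 0.50562717 -0.01730756]
piv [ 0.511  -0.0285  0.045 ] [0.5196 0.0814 0.045 ]
postRtop [ 0.4996 -0.1058  0.0731]
postLtop [0.5175 0.1607 0.0751]
pivR [ 0.5115 -0.0306  0.037 ]
pivL [0.5206 0.0838 0.0361]
armR [ 0.5042 -0.072   0.0332]
armL [0.5183 0.125  0.0344]
toeR [ 0.4819 -0.0259  0.0298]
rear [0.5101 0.0213 0.0183]
```

Run:
```python
from h import *
rel([.5177,.161,.1],1.606)
```

```text
t 14.22 pos [0.5608 0.0236 0.1012] yaw 3.0638 tilt [-1.6e-03  2.0e-04 -1.0e+00] q [ 0.04  0.39 -0.12  1.05 -0.    0.12] F [ 0.43  0.14 -0.47] w 0.0404
shift cm [ 5.36 13.36  0.11] turn z 1.4578
```

Request:
move_arm --moves '[2.6, 1.7, 4.4, 0, 0, 0, 0, 2.6, 1.8, 4.5, 0, 0, 0, 0, 2.6, 1.86, 4.46, 0, 0, 0, 0.18, 2.6, 0, 0, 0, 0, 0, 0.182, 2.6, 0, 0, 0, 0, 0, 0.182, 2.6, 0, 0, 0, 0, 0, 0.182, 2.6, 0, 0, 0, 0, 0, 0.182, 2.6, 0, 0, 0, 0, 0, 0.182, 2.6, 0, 0, 0, 0, 0, 0.182, 2.6, 0, 0, 0, 0, 0, 0.182]'

```text
time: 15.48
tool_pos: [0.5166, 0.1608, 0.0995]
orientation: [0.695, 0.719, -0.001, -0.0]
ft_force: [0.3, -0.3, -0.4]
gripper_width: 0.026
```

Run:
```python
from h import *
rel([.5177,.161,.045],1.606)
o=manip.get_obs(); c=camera('wrist'); save(c,'w9'); np.savez('w9.npz',p=o['tool_pos'],qq=o['orientation'],**c)
```

```text
t 15.47 pos [0.5166 0.1608 0.0995] yaw 1.6038 tilt [-4.0e-04 -1.4e-03 -1.0e+00] q [ 0.3   0.36 -0.18  1.04 -0.    1.84] F [ 0.27 -0.34 -0.41] w 0.026
shift cm [0.02 0.12 5.45] turn z -0.0022
```

View pics/w9.png

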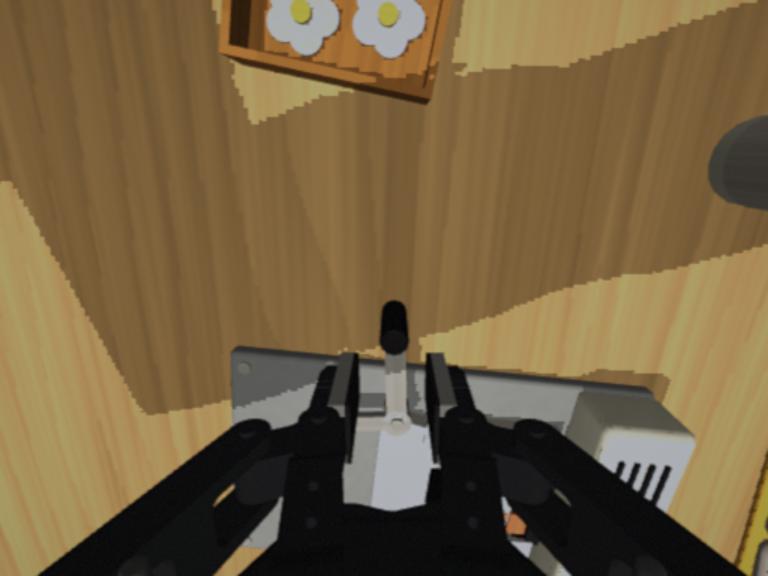

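Request:
move_arm --moves '[2.6, 0, 0.1, 1.5, 0, 0, 0, 2.6, 0, 0, 2, 0, 0, 0, 2.6, 0, 0, 1.5, 0, 0, 0, 2.6, 0, 0, 0.5, 0, 0, 0, 2.6, 0, 0, 0, 0, 0, 0]'

```text
time: 16.15
tool_pos: [0.518, 0.1609, 0.0453]
orientation: [0.693, 0.721, -0.0, -0.0]
ft_force: [0.1, 0.2, 0.8]
gripper_width: 0.026
```

Request:
move_arm --moves '[2.6, -0.04, -0.75, 0, 0, 0, -0.1, 2.6, -0.04, -0.75, 0, 0, 0, -0.1]'

```text
time: 16.4
tool_pos: [0.5041, 0.1591, 0.0463]
orientation: [0.616, 0.788, 0.001, 0.001]
ft_force: [3.6, -0.5, -2.0]
gripper_width: 0.0258
```

Request:
move_arm --moves '[2.6, -0.04, -0.75, 0, 0, 0, -0.1, 2.6, -0.04, -0.75, 0, 0, 0, -0.1]'

```text
time: 16.65
tool_pos: [0.49, 0.1542, 0.0464]
orientation: [0.535, 0.845, 0.001, 0.001]
ft_force: [4.1, 0.8, -3.1]
gripper_width: 0.0266
```

Run:
```python
from h import *
rel([.518,.161,.045])
p=manip.get_obs()['tool_pos'][:2]-np.array([.5204,.0852]); print('rad',np.linalg.norm(p),'ang',np.arctan2(p[1],p[0]))
print(manip.get_obs()['wrist_torque'])
```

```text
t 16.65 pos [0.49   0.1542 0.0464] yaw 2.0138 tilt [-3.0e-04  2.3e-03 -1.0e+00] q [ 0.3   0.35 -0.34  0.88  0.    1.43] F [ 4.08  0.77 -3.12] w 0.0266
shift cm [-0.58  2.82  0.15] turn z None
rad 0.07536633777921835 ang 1.986173518487815
[ 0.11744216 -0.75820244 -0.02704919]
```

Request:
move_arm --moves '[2.6, -0.04, -0.75, 0, 0, 0, -0.1, 2.6, -0.04, -0.75, 0, 0, 0, -0.1, 2.6, -0.04, -0.75, 0, 0, 0, -0.1, 2.6, -0.04, -0.75, 0, 0, 0, -0.1]'

```text
time: 17.15
tool_pos: [0.4659, 0.1365, 0.0464]
orientation: [0.356, 0.935, 0.001, 0.001]
ft_force: [2.4, 3.5, -2.2]
gripper_width: 0.0259
```

Request:
move_arm --moves '[2.6, -0.04, -0.75, 0, 0, 0, -0.1, 2.6, -0.04, -0.75, 0, 0, 0, -0.1]'

```text
time: 17.4
tool_pos: [0.457, 0.1244, 0.0464]
orientation: [0.261, 0.965, 0.001, 0.001]
ft_force: [1.4, 4.0, -1.2]
gripper_width: 0.0263
```

```bash
cat >> h.py <<'E'
def lev(side):
    o=manip.get_obs(); rel(o['tool_pos'])
    pv=press2world(-.04,.059*side,(.5558,.0235)); d=o['tool_pos'][:2]-pv
    c,s=np.cos(YAW),np.sin(YAW); x=c*d[0]+s*d[1]; y=(-s*d[0]+c*d[1])*side
    v=1.55-np.arctan2(y,-x); print('rad',np.hypot(x,y).round(4),'v_tcp',v.round(3),'v_post~',(v-(o['gripper_width']-.014)/2/.075).round(3))
    a=1.55-v; t=np.array([-np.sin(a),-np.cos(a)*side]); t=np.array([c*t[0]-s*t[1],s*t[0]+c*t[1]]); print('tangential push N',(-o['ft_force'][:2]@t).round(2))
E
python3 - <<'E'
from h import *
lev(1)
E
```

```text
t 17.4 pos [0.457  0.1244 0.0464] yaw 2.6141 tilt [-6.0e-04  2.1e-03 -1.0e+00] q [ 0.26  0.28 -0.44  0.85  0.    0.79] F [ 1.35  3.99 -1.19] w 0.0263
shift cm [0. 0. 0.] turn z None
rad 0.0745 v_tcp 1.079 v_post~ 0.997
tangential push N 4.11
```

Request:
move_arm --moves '[2.6, -0.03, -0.75, 0, 0, 0, -0.1, 2.6, -0.01, -0.38, 0, 0, 0, -0.05, 2.6, 0, 0, 0, 0, 0, 0]'

```text
time: 17.77
tool_pos: [0.4518, 0.1141, 0.0463]
orientation: [0.189, 0.982, 0.001, 0.0]
ft_force: [-0.3, 3.6, 1.7]
gripper_width: 0.0259
```

Run:
```python
from h import *
lev(1)
c=camera('wrist'); save(c,'w10')
```

```text
t 17.77 pos [0.4518 0.1141 0.0463] yaw 2.7605 tilt [-7.0e-04  1.4e-03 -1.0e+00] q [ 0.25  0.26 -0.46  0.84  0.    0.63] F [-0.32  3.57  1.68] w 0.0259
shift cm [0. 0. 0.] turn z None
rad 0.0744 v_tcp 1.234 v_post~ 1.155
tangential push N 3.17
```

View pics/w10.png

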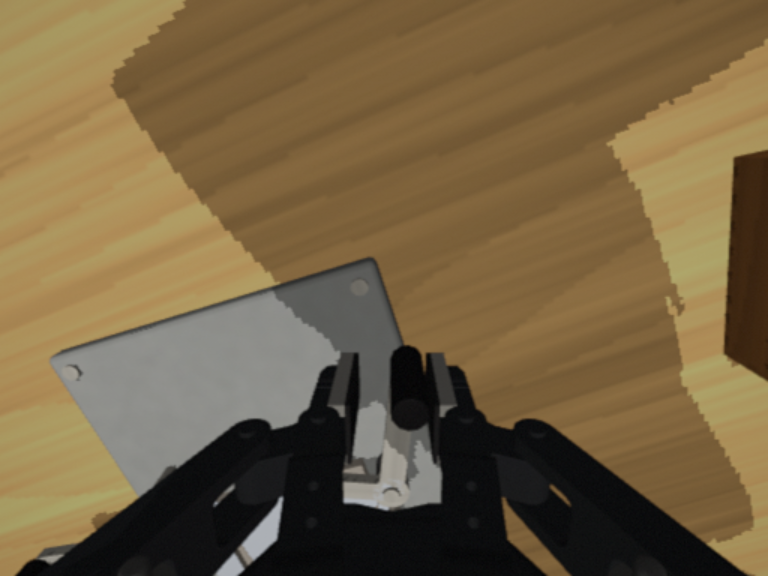

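Request:
move_arm --moves '[2.6, 0, -0.3, 0, 0, 0, -0.04, 2.6, 0, 0, 0, 0, 0, 0]'

```text
time: 18.08
tool_pos: [0.4509, 0.1114, 0.0462]
orientation: [0.17, 0.985, 0.001, 0.001]
ft_force: [-0.3, 4.8, 3.3]
gripper_width: 0.0262
```

Request:
move_arm --moves '[2.6, 0, -0.3, 0, 0, 0, -0.04, 2.6, 0, 0, 0, 0, 0, 0]'

```text
time: 18.32
tool_pos: [0.4499, 0.1086, 0.0462]
orientation: [0.15, 0.989, 0.001, 0.001]
ft_force: [1.0, 4.9, 2.5]
gripper_width: 0.0262
```

Run:
```python
from h import *
lev(1)
```

```text
t 18.32 pos [0.4499 0.1086 0.0462] yaw 2.84 tilt [-0.001   0.0014 -1.    ] q [ 0.24  0.26 -0.47  0.84  0.    0.54] F [1.01 4.92 2.48] w 0.0262
shift cm [0. 0. 0.] turn z None
rad 0.0743 v_tcp 1.311 v_post~ 1.23
tangential push N 4.99
```

Request:
move_arm --moves '[2.6, 0, 0.55, 0, 0, 0, 0, 2.6, 0, 0, -1.5, 0, 0, 0, 2.6, 0, 0, -2.5, 0, 0, 0, 2.6, 0, 0, -2, 0, 0, 0, 2.6, 0, 0, 0, 0, 0, 0]'

```text
time: 18.95
tool_pos: [0.4519, 0.1137, 0.1067]
orientation: [0.15, 0.989, 0.0, 0.001]
ft_force: [-0.4, -0.6, -0.5]
gripper_width: 0.0259
```

Run:
```python
from h import *
rel([.4993,-.1055,.105],-1.71)
```

```text
t 18.95 pos [0.4519 0.1137 0.1067] yaw 2.8395 tilt [-2.2e-03  8.0e-04 -1.0e+00] q [ 0.25  0.2  -0.37  1.   -0.    0.55] F [-0.38 -0.57 -0.54] w 0.0259
shift cm [-11.05 -19.52   0.18] turn z -1.7337
```

Request:
move_arm --moves '[2.6, -2.2, -3.9, 0, 0, 0, 0, 2.6, -2.2, -3.9, 0, 0, 0, 0, 2.6, -2.2, -3.9, 0, 0, 0, 0, 2.6, -2.2, -3.9, 0, 0, 0, 0, 2.6, -2.25, -3.92, 0, 0, 0, -0.173, 2.6, 0, 0, 0, 0, 0, -0.173, 2.6, 0, 0, 0, 0, 0, -0.173, 2.6, 0, 0, 0, 0, 0, -0.173, 2.6, 0, 0, 0, 0, 0, -0.173, 2.6, 0, 0, 0, 0, 0, -0.173]'

```text
time: 20.2
tool_pos: [0.498, -0.1058, 0.1046]
orientation: [-0.362, 0.932, 0.0, -0.001]
ft_force: [0.6, 0.1, -0.4]
gripper_width: 0.0262
```

Request:
move_arm --moves '[2.6, 0, 0, 0, 0, 0, -0.173, 2.6, 0, 0, 0, 0, 0, -0.173, 2.6, 0, 0, 0, 0, 0, -0.173, 2.6, 0, 0, 0, 0, 0, -0.173, 2.6, 0, 0, 0, 0, 0, 0]'

```text
time: 20.82
tool_pos: [0.4981, -0.1057, 0.1048]
orientation: [-0.655, 0.756, 0.0, -0.0]
ft_force: [0.4, -0.1, -0.4]
gripper_width: 0.0262
```

Run:
```python
from h import *
rel([.4993,-.1055,.045],-1.71)
o=manip.get_obs(); c=camera('wrist'); save(c,'w11'); np.savez('w11.npz',p=o['tool_pos'],qq=o['orientation'],**c)
```

```text
t 20.82 pos [ 0.4981 -0.1057  0.1048] yaw -1.7145 tilt [ 1.e-04  1.e-03 -1.e+00] q [-0.21  0.29 -0.26  1.02 -0.   -1.64] F [ 0.44 -0.11 -0.42] w 0.0262
shift cm [-0.04 -0.13  5.98] turn z -0.0045
```

View pics/w11.png

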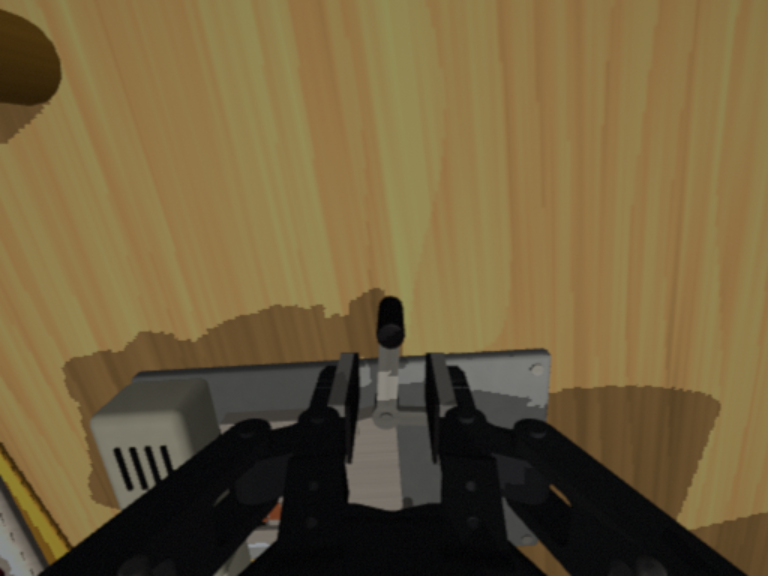

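Request:
move_arm --moves '[2.6, 0, -0.1, 1.5, 0, 0, 0, 2.6, 0, 0, 2, 0, 0, 0, 2.6, 0, 0, 1.7, 0, 0, 0, 2.6, 0, 0, 0.7, 0, 0, 0, 2.6, 0, 0, 0, 0, 0, 0]'

```text
time: 21.5
tool_pos: [0.499, -0.1059, 0.046]
orientation: [-0.655, 0.756, 0.0, -0.0]
ft_force: [-0.3, -0.5, 0.1]
gripper_width: 0.026
```

Request:
move_arm --moves '[2.6, -0.04, 0.75, 0, 0, 0, 0.1, 2.6, -0.04, 0.75, 0, 0, 0, 0.1, 2.6, -0.04, 0.75, 0, 0, 0, 0.1]'

```text
time: 21.88
tool_pos: [0.4787, -0.0996, 0.0473]
orientation: [-0.533, 0.846, -0.001, 0.001]
ft_force: [4.2, -0.5, -2.5]
gripper_width: 0.026
```

Run:
```python
from h import *
lev(-1)
```

```text
t 21.88 pos [ 0.4787 -0.0996  0.0473] yaw -2.0174 tilt [-6.0e-04 -2.1e-03 -1.0e+00] q [-0.21  0.3  -0.4   0.86  0.   -1.33] F [ 4.21 -0.54 -2.5 ] w 0.026
shift cm [0. 0. 0.] turn z None
rad 0.0748 v_tcp 0.351 v_post~ 0.271
tangential push N 4.02
```

Request:
move_arm --moves '[2.6, -0.04, 0.75, 0, 0, 0, 0.1, 2.6, -0.04, 0.75, 0, 0, 0, 0.1, 2.6, -0.04, 0.75, 0, 0, 0, 0.1, 2.6, -0.04, 0.75, 0, 0, 0, 0.1, 2.6, -0.04, 0.75, 0, 0, 0, 0.1, 2.6, -0.04, 0.75, 0, 0, 0, 0.1]'

```text
time: 22.62
tool_pos: [0.4464, -0.0695, 0.0475]
orientation: [-0.259, 0.966, -0.001, 0.001]
ft_force: [4.8, -1.8, -0.7]
gripper_width: 0.0262
```

Request:
move_arm --moves '[2.6, -0.04, 0.75, 0, 0, 0, 0.1, 2.6, -0.04, 0.75, 0, 0, 0, 0.1, 2.6, 0, 0.38, 0, 0, 0, 0.05, 2.6, 0, 0, 0, 0, 0, 0]'

```text
time: 23.12
tool_pos: [0.4385, -0.0521, 0.0473]
orientation: [-0.139, 0.99, -0.0, 0.001]
ft_force: [1.0, -0.7, -0.8]
gripper_width: 0.026
```

Run:
```python
from h import *
lev(-1)
```

```text
t 23.12 pos [ 0.4385 -0.0521  0.0473] yaw -2.8632 tilt [-1.4e-03 -7.0e-04 -1.0e+00] q [-0.12  0.22 -0.52  0.83 -0.   -0.4 ] F [ 0.97 -0.67 -0.81] w 0.026
shift cm [0. 0. 0.] turn z None
rad 0.0755 v_tcp 1.205 v_post~ 1.125
tangential push N 0.9
```

Request:
move_arm --moves '[2.6, 0, 0.3, 0, 0, 0, 0.04, 2.6, 0, 0.3, 0, 0, 0, 0.04, 2.6, 0, 0, 0, 0, 0, 0]'

```text
time: 23.5
tool_pos: [0.4368, -0.0465, 0.047]
orientation: [-0.099, 0.995, -0.0, 0.0]
ft_force: [2.2, -2.4, 0.5]
gripper_width: 0.026
```

Request:
move_arm --moves '[2.6, 0, 0.3, 0, 0, 0, 0.04, 2.6, 0, 0, 0, 0, 0, 0]'

```text
time: 23.75
tool_pos: [0.436, -0.0435, 0.0468]
orientation: [-0.08, 0.997, -0.0, 0.0]
ft_force: [1.6, -2.0, 1.0]
gripper_width: 0.0264
```

Run:
```python
from h import *
lev(-1)
```

```text
t 23.75 pos [ 0.436  -0.0435  0.0468] yaw -2.9819 tilt [-4.e-04 -2.e-04 -1.e+00] q [-0.1   0.21 -0.53  0.83 -0.   -0.26] F [ 1.59 -1.96  0.97] w 0.0264
shift cm [0. 0. 0.] turn z None
rad 0.0762 v_tcp 1.323 v_post~ 1.24
tangential push N 2.18
```

Run:
```python
from h import *
c=camera('wrist'); save(c,'w12')
```

```text
(no output)
```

View pics/w12.png

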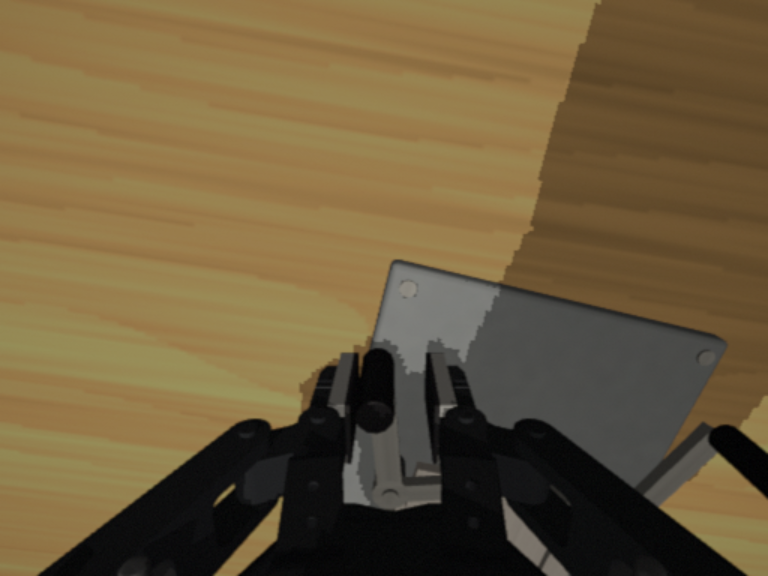

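Request:
move_arm --moves '[2.6, -0.04, 0.3, 0, 0, 0, 0.04, 2.6, 0, 0, 0, 0, 0, 0]'

```text
time: 24.05
tool_pos: [0.4355, -0.0407, 0.0467]
orientation: [-0.06, 0.998, -0.0, -0.0]
ft_force: [0.2, -3.5, 3.2]
gripper_width: 0.0261
```

Request:
move_arm --moves '[2.6, -0.03, 0.2, 0, 0, 0, 0.027, 2.6, 0, 0, 0, 0, 0, 0]'

```text
time: 24.3
tool_pos: [0.4354, -0.0387, 0.0466]
orientation: [-0.046, 0.999, -0.0, -0.0]
ft_force: [-1.0, -6.3, 4.0]
gripper_width: 0.026
```

Run:
```python
from h import *
lev(-1)
```

```text
t 24.3 pos [ 0.4354 -0.0387  0.0466] yaw -3.0495 tilt [ 6.e-04 -8.e-04 -1.e+00] q [-0.09  0.21 -0.53  0.83 -0.   -0.18] F [-1.04 -6.32  4.01] w 0.026
shift cm [0. 0. 0.] turn z None
rad 0.0762 v_tcp 1.386 v_post~ 1.305
tangential push N 6.2
```

Request:
move_arm --moves '[2.6, -0.01, 0.2, 0, 0, 0, 0.027, 2.6, 0, 0, 0, 0, 0, 0]'

```text
time: 24.55
tool_pos: [0.4353, -0.0368, 0.0466]
orientation: [-0.033, 0.999, -0.0, -0.0]
ft_force: [-1.0, -5.5, 5.2]
gripper_width: 0.026
```

Request:
move_arm --moves '[2.6, -0.01, 0.2, 0, 0, 0, 0.027, 2.6, 0, 0, 0, 0, 0, 0]'

```text
time: 24.8
tool_pos: [0.4352, -0.0348, 0.0466]
orientation: [-0.019, 1.0, -0.0, -0.0]
ft_force: [-1.0, -5.9, 3.7]
gripper_width: 0.0261
```

Run:
```python
from h import *
lev(-1)
```

```text
t 24.8 pos [ 0.4352 -0.0348  0.0466] yaw -3.1036 tilt [ 7.e-04 -9.e-04 -1.e+00] q [-0.08  0.21 -0.53  0.83 -0.   -0.12] F [-1.04 -5.91  3.65] w 0.0261
shift cm [0. 0. 0.] turn z None
rad 0.0761 v_tcp 1.438 v_post~ 1.357
tangential push N 5.88
```

Request:
move_arm --moves '[2.6, 0, -0.55, 0, 0, 0, 0, 2.6, 0, 0, -1.5, 0, 0, 0, 2.6, 0, 0, -2.5, 0, 0, 0, 2.6, 0, 0, -2, 0, 0, 0, 2.6, 0, 0, 0, 0, 0, 0]'

```text
time: 25.42
tool_pos: [0.4364, -0.0399, 0.1075]
orientation: [-0.019, 1.0, 0.0, 0.001]
ft_force: [0.4, 0.1, -0.6]
gripper_width: 0.0257
```

Run:
```python
from h import *
pv=press2world(-.04,.059,(.5558,.0235)); a=1.55-1.23; d=.0745*np.array([-np.cos(a),np.sin(a)]); c,s=np.cos(YAW),np.sin(YAW)
t=pv+[c*d[0]-s*d[1],s*d[0]+c*d[1]]; print(t)
rel([*t,.1],2.80)
c=camera('top'); save(c,'t13')
o=manip.get_obs(); c=camera('wrist'); save(c,'w13'); np.savez('w13.npz',p=o['tool_pos'],qq=o['orientation'],**c)
```

```text
[0.45186927 0.114343  ]
t 25.43 pos [ 0.4364 -0.0399  0.1075] yaw -3.1037 tilt [-1.8e-03  2.0e-04 -1.0e+00] q [-0.09  0.15 -0.43  0.99  0.   -0.13] F [ 0.39  0.11 -0.64] w 0.0257
shift cm [-2.12 15.36  0.75] turn z 0.3795
```

View pics/w13.png

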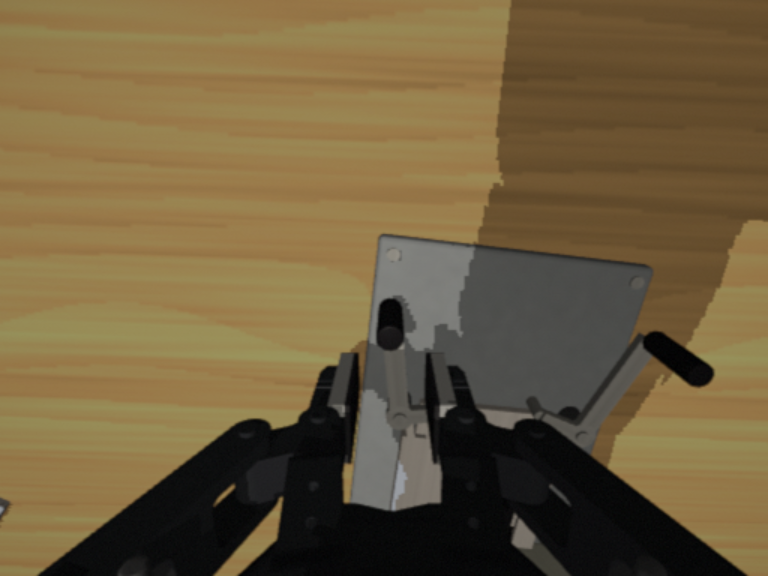

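Run:
```python
from h import *
c=dict(np.load('w13.npz'))
f=lambda u,v,z: wray(c,c['p'],c['qq'],u/1.5-.17,v/1.5-.17,z).round(4)
L=f(700,373,.073);Rr=f(389,338,.073)
for n,p,s in(('L',L,1),('R',Rr,-1)):
    pv=press2world(-.04,.059*s,(.5558,.0235)); d=p[:2]-pv; cc,ss=np.cos(YAW),np.sin(YAW); x=cc*d[0]+ss*d[1]; y=(-ss*d[0]+cc*d[1])*s
    print(n,p,'rad',np.hypot(x,y),'v',1.55-np.arctan2(y,-x))
print('pivL',f(581,434,.04),'pivR',f(400,419,.04),press2world(-.04,.059,(.5558,.0235)),press2world(-.04,-.059,(.5558,.0235)))
print('plate rear',f(440,405,.018),f(520,412,.018))
```

```text
L [0.4516 0.114  0.073 ] rad 0.07461634390133381 v 1.2356367536237545
R [ 0.4382 -0.0411  0.073 ] rad 0.07364847475898365 v 1.3504287107210795
pivL [0.5161 0.0815 0.04  ] pivR [ 0.5092 -0.032   0.04  ] [0.52053754 0.08544803] [ 0.51130757 -0.03219043]
plate rear [ 0.5136 -0.0045  0.018 ] [0.5171 0.0499 0.018 ]
```

Request:
move_arm --moves '[2.6, -0.5, 3.8, 0, 0, 0, 0, 2.6, -0.5, 4, 0, 0, 0, 0, 2.6, -0.5, 3.8, 0, 0, 0, 0, 2.6, -0.62, 3.76, 0, 0, 0, 0.13, 2.6, 0, 0, 0, 0, 0, 0.13, 2.6, 0, 0, 0, 0, 0, 0.12, 2.6, 0, 0, 0, 0, 0, 0]'

```text
time: 26.4
tool_pos: [0.4506, 0.1144, 0.1056]
orientation: [0.17, 0.985, -0.0, -0.001]
ft_force: [0.1, -0.1, -0.0]
gripper_width: 0.0257
```

Run:
```python
from h import *
rel([.4518,.1142,.046],2.80)
c=camera('wrist'); save(c,'w14')
```

```text
t 26.4 pos [0.4506 0.1144 0.1056] yaw 2.7999 tilt [ 1.5e-03 -8.0e-04 -1.0e+00] q [ 0.25  0.21 -0.37  1.    0.    0.59] F [ 0.06 -0.06 -0.  ] w 0.0257
shift cm [-0.13  0.02  5.96] turn z -0.0001
```

View pics/w14.png

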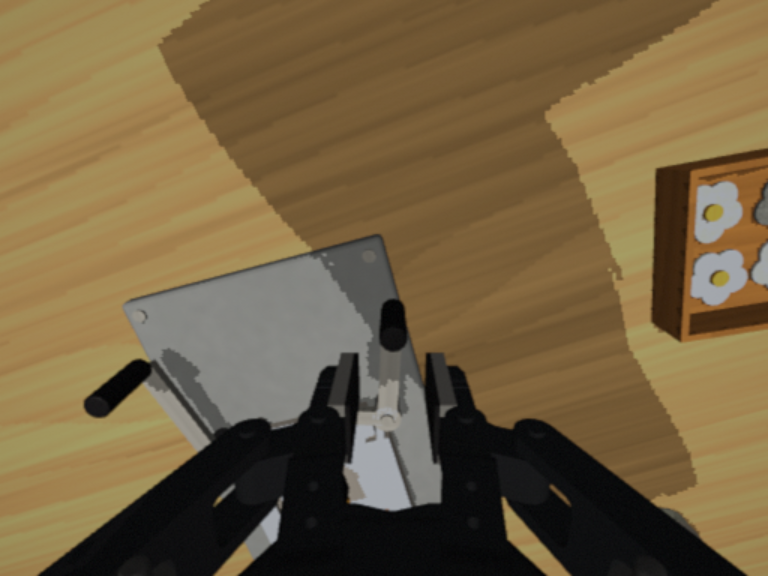

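Post sits centred between the fingers (393,335). Descend and push on.

Request:
move_arm --moves '[2.6, -0.1, 0, 1.5, 0, 0, 0, 2.6, 0, 0, 2, 0, 0, 0, 2.6, 0, 0, 1.7, 0, 0, 0, 2.6, 0, 0, 0.7, 0, 0, 0, 2.6, -0.01, -0.4, 0, 0, 0, -0.05, 2.6, 0, 0, 0, 0, 0, 0]'

```text
time: 27.2
tool_pos: [0.4509, 0.1102, 0.0474]
orientation: [0.146, 0.989, -0.0, -0.0]
ft_force: [-0.4, 0.4, -0.1]
gripper_width: 0.0258
```

Request:
move_arm --moves '[2.6, -0.01, -0.3, 0, 0, 0, -0.04, 2.6, 0, 0, 0, 0, 0, 0]'

```text
time: 27.45
tool_pos: [0.4504, 0.1076, 0.0477]
orientation: [0.127, 0.992, 0.0, 0.0]
ft_force: [0.9, 1.3, -0.2]
gripper_width: 0.0257
```

Run:
```python
from h import *
lev(1)
```

```text
t 27.45 pos [0.4504 0.1076 0.0477] yaw 2.8879 tilt [-3.e-04  5.e-04 -1.e+00] q [ 0.23  0.26 -0.46  0.85  0.    0.49] F [ 0.88  1.3  -0.2 ] w 0.0257
shift cm [0. 0. 0.] turn z None
rad 0.0736 v_tcp 1.322 v_post~ 1.245
tangential push N 1.51
```

Request:
move_arm --moves '[2.6, 0.03, -0.3, 0, 0, 0, -0.04, 2.6, 0, 0, 0, 0, 0, 0]'

```text
time: 27.7
tool_pos: [0.4495, 0.1048, 0.0477]
orientation: [0.107, 0.994, 0.0, 0.0]
ft_force: [1.0, 1.5, -1.5]
gripper_width: 0.0258
```

Request:
move_arm --moves '[2.6, 0.02, -0.3, 0, 0, 0, -0.04, 2.6, 0, 0, 0, 0, 0, 0]'

```text
time: 27.95
tool_pos: [0.4486, 0.1019, 0.0477]
orientation: [0.087, 0.996, 0.0, 0.0]
ft_force: [1.9, 1.2, 0.4]
gripper_width: 0.026
```

Run:
```python
from h import *
lev(1)
```

```text
t 27.95 pos [0.4486 0.1019 0.0477] yaw 2.9671 tilt [-5.e-04  2.e-04 -1.e+00] q [ 0.22  0.25 -0.47  0.85  0.    0.4 ] F [1.92 1.17 0.44] w 0.026
shift cm [0. 0. 0.] turn z None
rad 0.0738 v_tcp 1.404 v_post~ 1.324
tangential push N 1.57
```

Request:
move_arm --moves '[2.6, 0.02, -0.25, 0, 0, 0, -0.033, 2.6, 0, 0, 0, 0, 0, 0]'

```text
time: 28.2
tool_pos: [0.4481, 0.0996, 0.0478]
orientation: [0.071, 0.998, 0.0, 0.0]
ft_force: [3.2, 3.9, -2.0]
gripper_width: 0.0262
```

Request:
move_arm --moves '[2.6, 0.02, -0.2, 0, 0, 0, -0.027, 2.6, 0, 0, 0, 0, 0, 0]'

```text
time: 28.45
tool_pos: [0.4477, 0.0978, 0.0478]
orientation: [0.057, 0.998, 0.0, 0.0]
ft_force: [3.5, 5.1, -1.8]
gripper_width: 0.0265
```

Run:
```python
from h import *
lev(1)
c=camera('wrist'); save(c,'w15')
```

```text
t 28.45 pos [0.4477 0.0978 0.0478] yaw 3.0275 tilt [-8.e-04  8.e-04 -1.e+00] q [ 0.21  0.25 -0.48  0.84  0.    0.33] F [ 3.52  5.1  -1.79] w 0.0265
shift cm [0. 0. 0.] turn z None
rad 0.0739 v_tcp 1.46 v_post~ 1.377
tangential push N 5.62
```

View pics/w15.png

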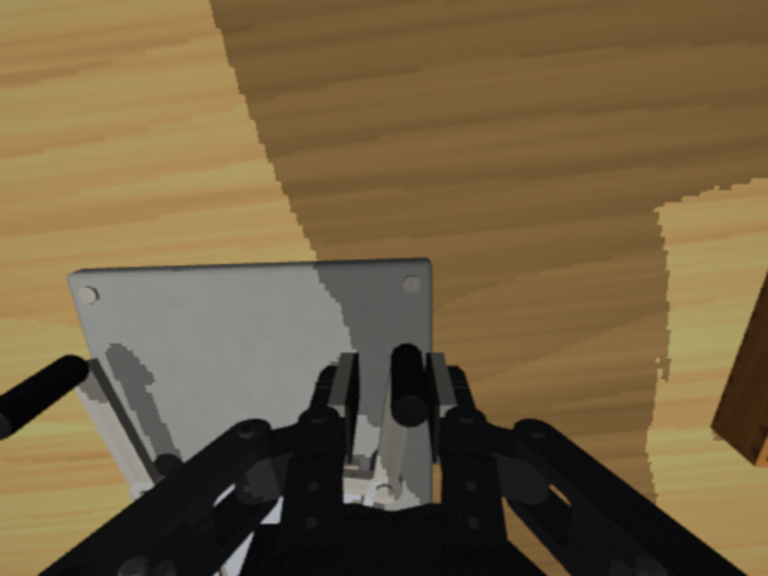

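Request:
move_arm --moves '[2.6, 0.01, -0.15, 0, 0, 0, -0.02, 2.6, 0, 0, 0, 0, 0, 0]'

```text
time: 28.75
tool_pos: [0.4475, 0.0964, 0.0478]
orientation: [0.047, 0.999, 0.0, 0.0]
ft_force: [5.4, 4.7, -2.3]
gripper_width: 0.0265
```

Request:
move_arm --moves '[2.6, 0.01, -0.15, 0, 0, 0, -0.02, 2.6, 0, 0, 0, 0, 0, 0]'

```text
time: 29.0
tool_pos: [0.4473, 0.095, 0.0478]
orientation: [0.037, 0.999, 0.001, 0.0]
ft_force: [5.1, 5.7, -3.7]
gripper_width: 0.0261
```

Run:
```python
from h import *
lev(1)
```

```text
t 29.0 pos [0.4473 0.095  0.0478] yaw 3.0674 tilt [-9.e-04  1.e-03 -1.e+00] q [ 0.21  0.25 -0.48  0.84  0.    0.28] F [ 5.11  5.69 -3.69] w 0.0261
shift cm [0. 0. 0.] turn z None
rad 0.0739 v_tcp 1.499 v_post~ 1.418
tangential push N 6.3
```

Request:
move_arm --moves '[2.6, -0.05, -0.12, 0, 0, 0, -0.016, 2.6, 0, 0, 0, 0, 0, 0]'

```text
time: 29.25
tool_pos: [0.4473, 0.094, 0.0478]
orientation: [0.029, 1.0, 0.001, 0.0]
ft_force: [1.3, 7.8, 0.2]
gripper_width: 0.0261
```

Request:
move_arm --moves '[2.6, -0.03, -0.12, 0, 0, 0, -0.016, 2.6, 0, 0, 0, 0, 0, 0]'

```text
time: 29.5
tool_pos: [0.4473, 0.0929, 0.0477]
orientation: [0.021, 1.0, 0.001, -0.0]
ft_force: [-0.6, 9.1, 0.7]
gripper_width: 0.0262
```

Run:
```python
from h import *
lev(1)
```

```text
t 29.5 pos [0.4473 0.0929 0.0477] yaw 3.0998 tilt [ 3.0e-04  1.9e-03 -1.0e+00] q [ 0.2   0.25 -0.48  0.84  0.    0.25] F [-0.57  9.12  0.69] w 0.0262
shift cm [0. 0. 0.] turn z None
rad 0.0737 v_tcp 1.527 v_post~ 1.445
tangential push N 9.02
```

Request:
move_arm --moves '[2.6, 0, 0.55, 0, 0, 0, 0, 2.6, 0, 0, -1.5, 0, 0, 0, 2.6, 0, 0, -2.5, 0, 0, 0, 2.6, 0, 0, -2, 0, 0, 0, 2.6, 0, 0, 0, 0, 0, 0]'

```text
time: 30.12
tool_pos: [0.4483, 0.0977, 0.1086]
orientation: [0.021, 1.0, 0.0, 0.001]
ft_force: [-0.7, 0.0, 0.2]
gripper_width: 0.026
```

Run:
```python
from h import *
rel([.4372,-.0408,.1],-3.06)
o=manip.get_obs(); c=camera('wrist'); save(c,'w16'); np.savez('w16.npz',p=o['tool_pos'],qq=o['orientation'],**c)
```

```text
t 30.12 pos [0.4483 0.0977 0.1086] yaw 3.0999 tilt [-1.9e-03  1.0e-04 -1.0e+00] q [ 0.21  0.19 -0.38  1.   -0.    0.26] F [-0.68  0.02  0.2 ] w 0.026
shift cm [  0.53 -13.88   0.86] turn z -0.1233
```

View pics/w16.png

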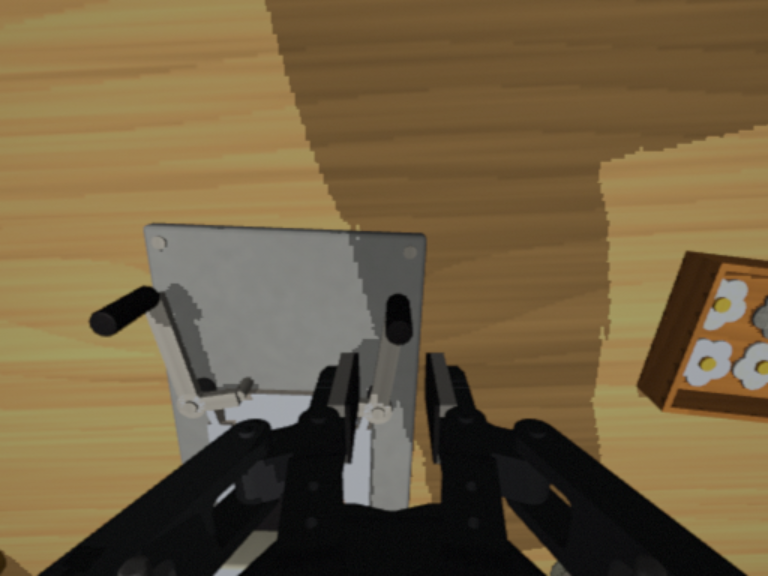

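Run:
```python
from h import *
c=dict(np.load('w16.npz'))
f=lambda u,v,z: wray(c,c['p'],c['qq'],u/1.5-.17,v/1.5-.17,z).round(4)
for n,p,s in(('L',f(399,335,.073),1),('R',f(104,322,.073),-1)):
    pv=press2world(-.04,.059*s,(.5558,.0235)); d=p[:2]-pv; cc,ss=np.cos(YAW),np.sin(YAW); x=cc*d[0]+ss*d[1]; y=(-ss*d[0]+cc*d[1])*s
    print(n,p,'rad',np.hypot(x,y),'v',1.55-np.arctan2(y,-x))
```

```text
L [0.4501 0.1011 0.073 ] rad 0.07215559996063735 v 1.4096421152796663
R [ 0.4373 -0.04    0.073 ] rad 0.0744184816757417 v 1.3665651613298517
```

Request:
move_arm --moves '[2.6, 0.13, -3.4, 0, 0, 0, 0, 2.6, 0.13, -3.6, 0, 0, 0, 0, 2.6, 0.13, -3.6, 0, 0, 0, 0, 2.6, 0.14, -3.28, 0, 0, 0, -0.06, 2.6, 0, 0, 0, 0, 0, -0.06, 2.6, 0, 0, 0, 0, 0, 0]'

```text
time: 30.92
tool_pos: [0.436, -0.0412, 0.1067]
orientation: [-0.039, 0.999, 0.0, -0.001]
ft_force: [-0.6, 0.1, 0.2]
gripper_width: 0.0262
```

Run:
```python
from h import *
rel([.4372,-.0410,.047],-3.06)
o=manip.get_obs(); c=camera('wrist'); save(c,'w17'); np.savez('w17.npz',p=o['tool_pos'],qq=o['orientation'],**c)
```

```text
t 30.93 pos [ 0.436  -0.0412  0.1067] yaw -3.0639 tilt [ 1.5e-03  1.0e-04 -1.0e+00] q [-0.09  0.15 -0.43  0.99 -0.   -0.17] F [-0.58  0.09  0.16] w 0.0262
shift cm [-0.13  0.01  5.97] turn z -0.0039
```

View pics/w17.png

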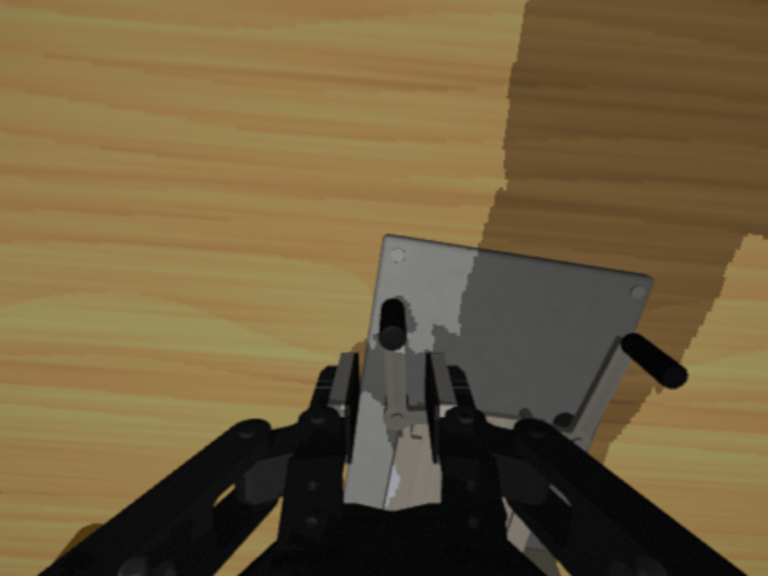

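Request:
move_arm --moves '[2.6, -0.1, 0, 1.5, 0, 0, 0, 2.6, 0, 0, 2, 0, 0, 0, 2.6, 0, 0, 1.7, 0, 0, 0, 2.6, 0, 0, 0.7, 0, 0, 0, 2.6, -0.02, 0.5, 0, 0, 0, 0.05, 2.6, 0, 0, 0, 0, 0, 0]'

```text
time: 31.72
tool_pos: [0.4375, -0.0356, 0.0487]
orientation: [-0.015, 1.0, -0.0, 0.0]
ft_force: [-0.2, 0.4, -0.5]
gripper_width: 0.026
```

Request:
move_arm --moves '[2.6, -0.01, 0.2, 0, 0, 0, 0.027, 2.6, 0, 0, 0, 0, 0, 0]'

```text
time: 31.98
tool_pos: [0.4377, -0.034, 0.0488]
orientation: [-0.001, 1.0, -0.0, 0.0]
ft_force: [-0.5, -2.0, -0.3]
gripper_width: 0.026
```

Run:
```python
from h import *
lev(-1)
```

```text
t 31.98 pos [ 0.4377 -0.034   0.0488] yaw -3.1397 tilt [-4.e-04 -4.e-04 -1.e+00] q [-0.08  0.21 -0.52  0.84 -0.   -0.08] F [-0.53 -2.03 -0.28] w 0.026
shift cm [0. 0. 0.] turn z None
rad 0.0737 v_tcp 1.447 v_post~ 1.367
tangential push N 2.02
```

Request:
move_arm --moves '[2.6, 0, 0.15, 0, 0, 0, 0.02, 2.6, 0, 0, 0, 0, 0, 0]'

```text
time: 32.22
tool_pos: [0.4376, -0.0325, 0.0487]
orientation: [0.009, 1.0, -0.0, 0.0]
ft_force: [0.8, -2.3, 2.0]
gripper_width: 0.0262
```

Request:
move_arm --moves '[2.6, 0, 0.15, 0, 0, 0, 0.02, 2.6, 0, 0, 0, 0, 0, 0]'

```text
time: 32.48
tool_pos: [0.4376, -0.0309, 0.0487]
orientation: [0.019, 1.0, 0.0, 0.0]
ft_force: [0.9, -2.6, 2.5]
gripper_width: 0.0258
```

Request:
move_arm --moves '[2.6, 0, 0.12, 0, 0, 0, 0.016, 2.6, 0, 0, 0, 0, 0, 0]'

```text
time: 32.72
tool_pos: [0.4376, -0.0297, 0.0487]
orientation: [0.027, 1.0, -0.0, 0.0]
ft_force: [0.6, -3.2, 2.8]
gripper_width: 0.0259
```

Run:
```python
from h import *
lev(-1)
```

```text
t 32.73 pos [ 0.4376 -0.0297  0.0487] yaw 3.0875 tilt [-2.e-04 -1.e-04 -1.e+00] q [-0.07  0.21 -0.52  0.84 -0.   -0.01] F [ 0.6  -3.25  2.77] w 0.0259
shift cm [0. 0. 0.] turn z None
rad 0.0737 v_tcp 1.505 v_post~ 1.426
tangential push N 3.23
```

Request:
move_arm --moves '[2.6, 0, 0.12, 0, 0, 0, 0.016, 2.6, 0, 0, 0, 0, 0, 0]'

```text
time: 32.98
tool_pos: [0.4377, -0.0287, 0.0487]
orientation: [0.035, 0.999, -0.0, 0.0]
ft_force: [0.8, -5.4, 4.3]
gripper_width: 0.026
```

Request:
move_arm --moves '[2.6, 0, 0.12, 0, 0, 0, 0.016, 2.6, 0, 0, 0, 0, 0, 0]'

```text
time: 33.22
tool_pos: [0.4377, -0.0277, 0.0486]
orientation: [0.043, 0.999, -0.0, 0.0]
ft_force: [0.3, -7.2, 2.8]
gripper_width: 0.0257
```

Run:
```python
from h import *
lev(-1)
c=camera('scene'); np.savez('s18.npz',**c)
x0,y0,x1,y1=220,130,340,230
cv2.imwrite('pics/s18.png',cv2.cvtColor(cv2.resize(c['img'][y0:y1,x0:x1],None,fx=6,fy=6,interpolation=cv2.INTER_CUBIC),cv2.COLOR_RGB2BGR))
```

```text
t 33.23 pos [ 0.4377 -0.0277  0.0486] yaw 3.0552 tilt [-1.e-04 -1.e-03 -1.e+00] q [-0.06  0.21 -0.52  0.84 -0.    0.02] F [ 0.27 -7.21  2.76] w 0.0257
shift cm [0. 0. 0.] turn z None
rad 0.0738 v_tcp 1.533 v_post~ 1.455
tangential push N 7.18
```

View pics/s18.png

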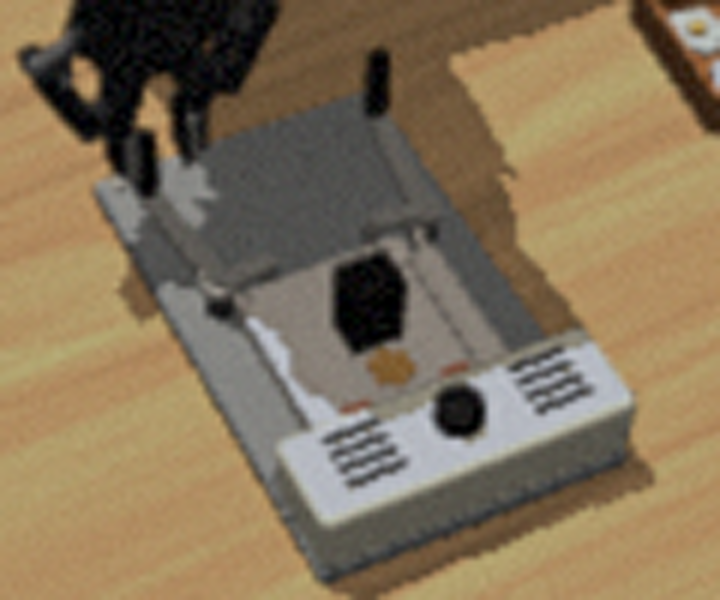

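Request:
move_arm --moves '[2.6, 0, 0.1, 0, 0, 0, 0.013, 2.6, 0, 0, 0, 0, 0, 0]'

```text
time: 33.52
tool_pos: [0.4378, -0.0269, 0.0486]
orientation: [0.05, 0.999, -0.001, 0.0]
ft_force: [0.3, -9.5, 2.2]
gripper_width: 0.0262
```

Request:
move_arm --moves '[2.6, 0, 0.08, 0, 0, 0, 0.01, 2.6, 0, 0, 0, 0, 0, 0]'

```text
time: 33.78
tool_pos: [0.4378, -0.0262, 0.0486]
orientation: [0.055, 0.999, -0.001, -0.0]
ft_force: [-0.0, -9.9, 3.3]
gripper_width: 0.0263
```

Run:
```python
from h import *
lev(-1)
```

```text
t 33.77 pos [ 0.4378 -0.0262  0.0486] yaw 3.0321 tilt [-1.0e-04 -1.6e-03 -1.0e+00] q [-0.06  0.21 -0.52  0.84 -0.    0.05] F [-0.03 -9.88  3.27] w 0.0263
shift cm [0. 0. 0.] turn z None
rad 0.0738 v_tcp 1.553 v_post~ 1.471
tangential push N 9.85
```

Request:
move_arm --moves '[2.6, 0, 0.08, 0, 0, 0, 0.01, 2.6, 0, 0, 0, 0, 0, 0]'

```text
time: 34.02
tool_pos: [0.4378, -0.0255, 0.0486]
orientation: [0.06, 0.998, -0.001, -0.0]
ft_force: [0.0, -10.6, 3.4]
gripper_width: 0.0261
```

Run:
```python
from h import *
lev(-1)
```

```text
t 34.02 pos [ 0.4378 -0.0255  0.0486] yaw 3.0221 tilt [-0.     -0.0017 -1.    ] q [-0.06  0.21 -0.52  0.84 -0.    0.06] F [  0.04 -10.59   3.39] w 0.0261
shift cm [0. 0. 0.] turn z None
rad 0.0738 v_tcp 1.563 v_post~ 1.483
tangential push N 10.55
```

Request:
move_arm --moves '[2.6, 0, -0.65, 0, 0, 0, 0, 2.6, 0, 0, -1.5, 0, 0, 0, 2.6, 0, 0, -2.5, 0, 0, 0, 2.6, 0, 0, -2, 0, 0, 0, 2.6, 0, 0, 0, 0, 0, 0]'

```text
time: 34.65
tool_pos: [0.4378, -0.0311, 0.1094]
orientation: [0.059, 0.998, 0.0, 0.001]
ft_force: [0.3, 0.1, -0.6]
gripper_width: 0.0262
```

Run:
```python
from h import *
rel([.4480,.0985,.105],3.06)
o=manip.get_obs(); c=camera('wrist'); save(c,'w19'); np.savez('w19.npz',p=o['tool_pos'],qq=o['orientation'],**c)
```

```text
t 34.65 pos [ 0.4378 -0.0311  0.1094] yaw 3.0229 tilt [-1.6e-03  8.0e-04 -1.0e+00] q [-0.07  0.15 -0.43  0.99  0.    0.05] F [ 0.26  0.13 -0.64] w 0.0262
shift cm [ 0.52 12.99  0.46] turn z -0.0371
```

View pics/w19.png

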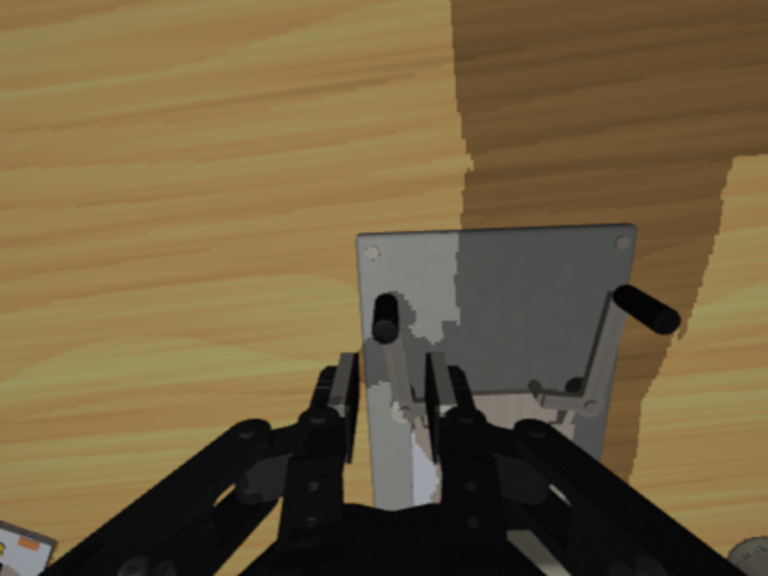

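Request:
move_arm --moves '[2.6, 0.13, 3.1, 0, 0, 0, 0, 2.6, 0.13, 3.4, 0, 0, 0, 0, 2.6, 0.13, 3.4, 0, 0, 0, 0, 2.6, 0.13, 3.09, 0, 0, 0, -0.037, 2.6, 0, 0, 0, 0, 0, 0]'

```text
time: 35.33
tool_pos: [0.4467, 0.0999, 0.1075]
orientation: [0.039, 0.999, 0.0, -0.001]
ft_force: [0.5, -0.8, 0.8]
gripper_width: 0.026
```

Run:
```python
from h import *
rel([.4478,.0985,.048],3.06)
o=manip.get_obs(); c=camera('wrist'); save(c,'w20')
c=dict(np.load('w19.npz'))
f=lambda u,v,z: wray(c,c['p'],c['qq'],u/1.5-.17,v/1.5-.17,z).round(4)
for n,p,s in(('L',f(665,320,.073),1),('R',f(386,330,.073),-1)):
    pv=press2world(-.04,.059*s,(.5558,.0235)); d=p[:2]-pv; cc,ss=np.cos(YAW),np.sin(YAW); x=cc*d[0]+ss*d[1]; y=(-ss*d[0]+cc*d[1])*s
    print(n,p,'rad',np.hypot(x,y),'v',1.55-np.arctan2(y,-x))
```

```text
t 35.33 pos [0.4467 0.0999 0.1075] yaw 3.0627 tilt [ 1.7e-03  1.0e-04 -1.0e+00] q [ 0.22  0.19 -0.38  1.    0.    0.3 ] F [ 0.47 -0.78  0.81] w 0.026
shift cm [-0.13 -0.13  5.95] turn z 0.0027
L [0.4476 0.1004 0.073 ] rad 0.07445431841641055 v 1.4261043858192748
R [ 0.4368 -0.0337  0.073 ] rad 0.07452286503539056 v 1.451442153221447
```

View pics/w20.png

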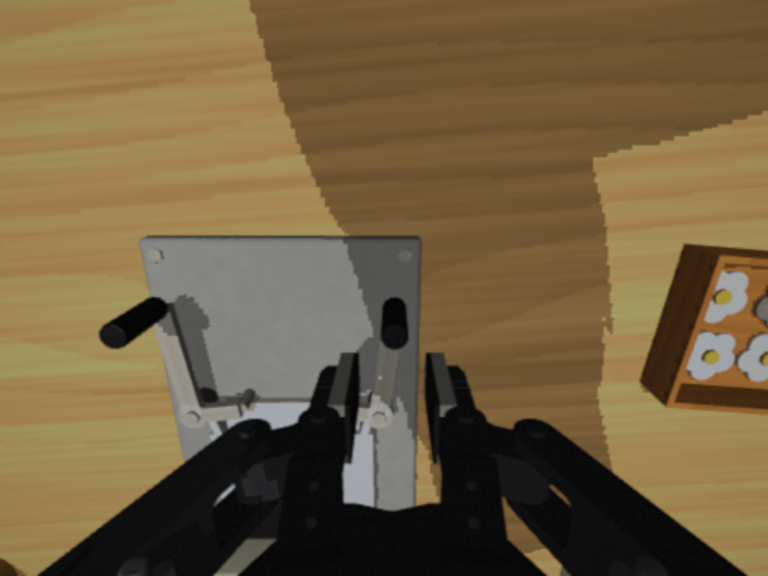

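Post centred; descend and close the left lever to the feel of the stop.

Request:
move_arm --moves '[2.6, -0.1, 0, 1.5, 0, 0, 0, 2.6, 0, 0, 2, 0, 0, 0, 2.6, 0, 0, 1.7, 0, 0, 0, 2.6, 0, 0, 0.7, 0, 0, 0, 2.6, 0, -0.5, 0, 0, 0, -0.04, 2.6, 0, 0, 0, 0, 0, 0]'

```text
time: 36.12
tool_pos: [0.4474, 0.0931, 0.049]
orientation: [0.021, 1.0, 0.0, -0.001]
ft_force: [-1.1, 3.2, -3.1]
gripper_width: 0.0259
```

Request:
move_arm --moves '[2.6, 0, -0.12, 0, 0, 0, -0.016, 2.6, 0, 0, 0, 0, 0, 0]'

```text
time: 36.38
tool_pos: [0.4476, 0.0925, 0.0492]
orientation: [0.013, 1.0, 0.001, -0.0]
ft_force: [0.0, 7.4, -7.0]
gripper_width: 0.0262
```

Run:
```python
from h import *
lev(1)
```

```text
t 36.38 pos [0.4476 0.0925 0.0492] yaw 3.1159 tilt [ 8.0e-04  1.6e-03 -1.0e+00] q [ 0.2   0.25 -0.48  0.85  0.    0.23] F [ 0.04  7.39 -6.95] w 0.0262
shift cm [0. 0. 0.] turn z None
rad 0.0733 v_tcp 1.532 v_post~ 1.451
tangential push N 7.36
```

Request:
move_arm --moves '[2.6, 0, -0.08, 0.05, 0, 0, -0.01, 2.6, 0, 0, 0, 0, 0, 0]'

```text
time: 36.62
tool_pos: [0.4476, 0.0921, 0.049]
orientation: [0.008, 1.0, 0.001, -0.0]
ft_force: [-2.9, 11.0, 0.5]
gripper_width: 0.0259
```

Request:
move_arm --moves '[2.6, 0, -0.08, 0.05, 0, 0, -0.01, 2.6, 0, 0, 0, 0, 0, 0]'

```text
time: 36.88
tool_pos: [0.4477, 0.0915, 0.0488]
orientation: [0.003, 1.0, 0.001, -0.0]
ft_force: [-5.4, 11.6, 5.7]
gripper_width: 0.0258
```

Run:
```python
from h import *
lev(1)
```

```text
t 36.88 pos [0.4477 0.0915 0.0488] yaw 3.1364 tilt [ 3.e-04  3.e-03 -1.e+00] q [ 0.2   0.25 -0.48  0.85  0.    0.2 ] F [-5.38 11.62  5.68] w 0.0258
shift cm [0. 0. 0.] turn z None
rad 0.0731 v_tcp 1.545 v_post~ 1.466
tangential push N 11.13
```

Request:
move_arm --moves '[2.6, 0, 0.65, 0, 0, 0, 0, 2.6, 0, 0, -1.5, 0, 0, 0, 2.6, 0, 0, -3, 0, 0, 0, 2.6, 0, 0, -3, 0, 0, 0, 2.6, 3, 3, -3, 0, 0, 0, 2.6, 4, 4, 0, 0, 0, 0, 2.6, 4, 4, 0, 0, 0, 0, 2.6, 0, 0, 0, 0, 0, 0]'

```text
time: 37.88
tool_pos: [0.3366, 0.2095, 0.1537]
orientation: [0.001, 1.0, 0.0, 0.0]
ft_force: [-0.3, -0.1, 0.2]
gripper_width: 0.026
```

Run:
```python
from h import *
rel([.4478,.0985,.048],3.06)
o=manip.get_obs(); c=camera('wrist'); save(c,'w21'); np.savez('w21.npz',p=o['tool_pos'],qq=o['orientation'],**c)
c=camera('scene'); np.savez('s21.npz',**c)
x0,y0,x1,y1=220,130,340,230
cv2.imwrite('pics/s21.png',cv2.cvtColor(cv2.resize(c['img'][y0:y1,x0:x1],None,fx=6,fy=6,interpolation=cv2.INTER_CUBIC),cv2.COLOR_RGB2BGR))
c=camera('top'); np.savez('t21.npz',**c)
x0,y0,x1,y1=150,140,270,260
cv2.imwrite('pics/t21.png',cv2.cvtColor(cv2.resize(c['img'][y0:y1,x0:x1],None,fx=5,fy=5,interpolation=cv2.INTER_CUBIC),cv2.COLOR_RGB2BGR))
```

```text
t 37.88 pos [0.3366 0.2095 0.1537] yaw 3.1403 tilt [-3.e-04  2.e-04 -1.e+00] q [ 0.56  0.03 -0.44  1.1   0.    0.56] F [-0.26 -0.09  0.25] w 0.026
shift cm [-11.13 -11.09  10.57] turn z 0.0803
```

View pics/s21.png

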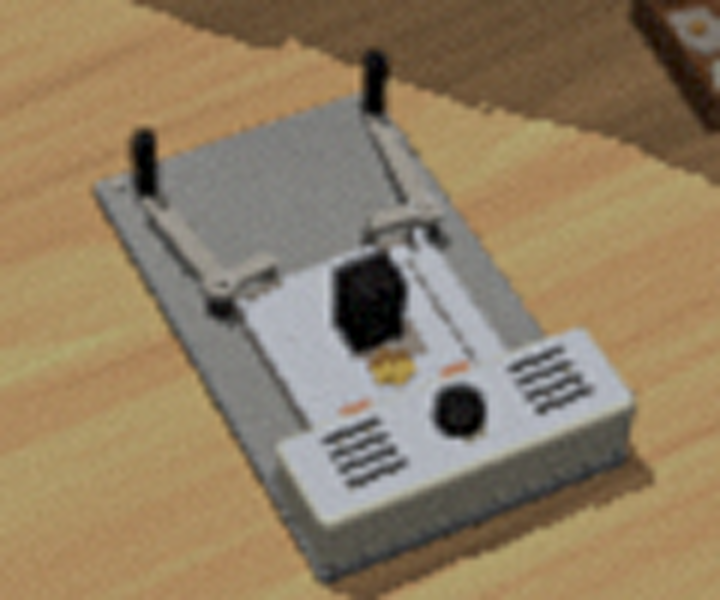

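View pics/t21.png

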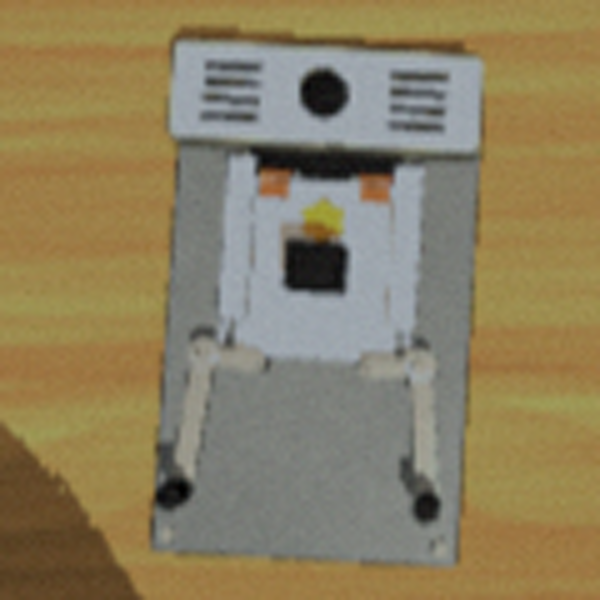

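View pics/w21.png

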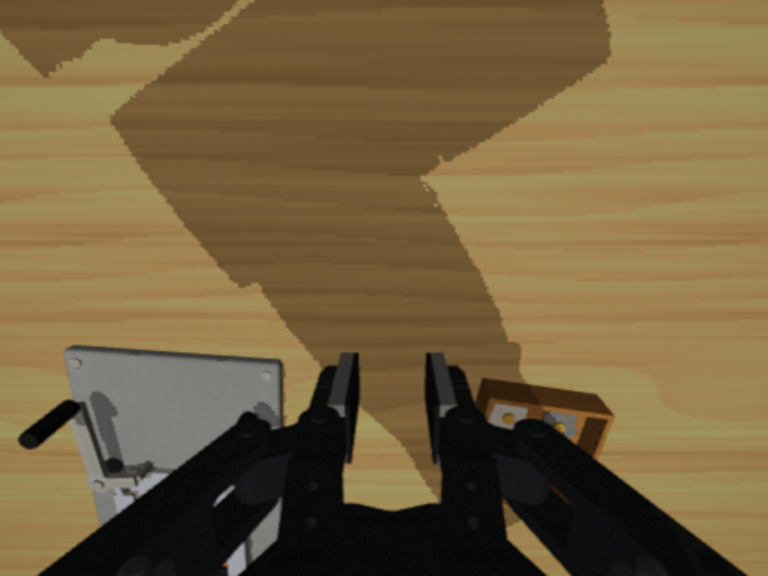

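```bash
python3 - <<'E'
from h import *
c=dict(np.load('t21.npz'))
S=lambda x,y:(150+x/5-.4,140+y/5-.4)
def pr(p): 
    d=p[:2]-np.array([.5558,.0235]); cc,ss=np.cos(YAW),np.sin(YAW); return np.round([cc*d[0]+ss*d[1],-ss*d[0]+cc*d[1]],4)
s=c['img'][185:202,204:222].astype(int); m=s.max(-1)<75
v,u=np.nonzero(m); print('block px',u.mean()+204,v.mean()+185,m.sum(), 'press xy',pr(ray_plane(c,u.mean()+204,v.mean()+185,.06)))
for x,y in((290,355),(320,357),(350,359)): print('rear',pr(ray_plane(c,*S(x,y),.018)))
for x,y in((275,172),(375,176)): print('lead',pr(ray_plane(c,*S(x,y),.018)))
c8=dict(np.load('top0.npz'));
for n,x,y in(('postL',175,489),('postR',427,503)):
    p=pr(ray_plane(c,*S(x,y),.073)); sg=1 if n[-1]=='L' else -1; d=p-[-.04,sg*.059]; print(n,'v',1.55-np.arctan2(d[1]*sg,-d[0]),np.hypot(*d))
for u in (207,212,218): 
    col=c['img'][205:218,u].astype(int).sum(-1); print(u,col)
for n,x,y in(('contactL open',275,192),('open R',375,197)): print(n,pr(ray_plane(c8,*S(x,y),.02)))
E
cat > /dev/null
python3 - <<'E'
import sys; sys.path.insert(0,'.')
import os; os.chdir('.')
from h import *
c=dict(np.load('t21.npz')); x0,y0,x1,y1=195,165,240,215
cv2.imwrite('pics/t21z.png',cv2.cvtColor(cv2.resize(c['img'][y0:y1,x0:x1],None,fx=12,fy=12,interpolation=cv2.INTER_CUBIC),cv2.COLOR_RGB2BGR))
E
```

```text
block px 212.43103448275863 192.57758620689654 116 press xy [0.0101 0.0003]
rear [-0.0382  0.0145]
rear [-0.0384 -0.0021]
rear [-0.0386 -0.0187]
lead [0.063  0.0292]
lead [ 0.0638 -0.0266]
postL v 1.4783926851487337 0.07128267671741852
postR v 1.4368804877112011 0.07175862317519756
207 [496 499 502 496 498 502 438 386 380 372 375 369 383]
212 [505 494 501 493 498 499 457 386 374 375 371 374 374]
218 [497 496 495 507 496 505 485 425 377 359 366 367 376]
contactL open [0.0516 0.0283]
open R [ 0.0519 -0.0274]
```

View pics/t21z.png

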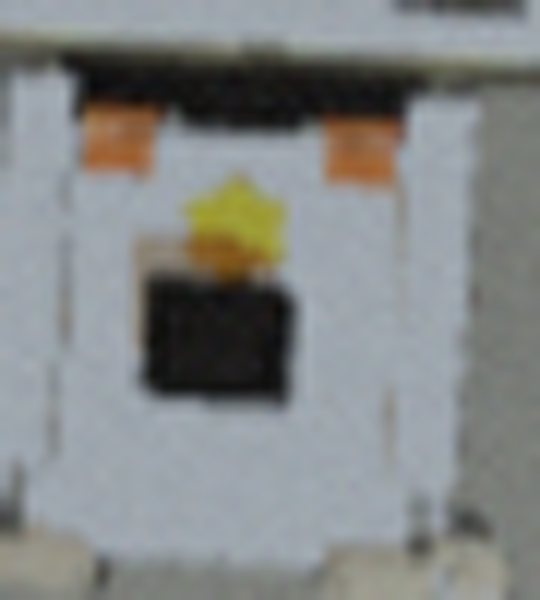

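Run:
```python
from h import *
print(job.sign_off(), manip.get_obs()['time'])
```

```text
the job is handed in; nothing more can be done
the job is handed in; nothing more can be done
```

I slid the die plate, copper edge first, along the guides with both levers still open until I felt the spring contacts, at about 3.4 N. I then swung the levers in by turns until the stop was felt and handed the job in. No verdict was given.

**Feel at the stop:** the last push at the post was about 10.6 N on the right and 11 N on the left. The left figure is along the swing; the total force there was about 14 N, including friction. I estimated both levers at roughly 1.44 to 1.48 rad, by feel and from the last top picture.

**Last pictures, with the arm drawn back and touching nothing:**
- **Plate position:** it lies flat against the black stop and about 0.3 mm off the guides' middle. The rear edge is at press x ≈ -38.4 mm, close to the home place expected from where the contacts were first felt.
- **Bystanders:** I did not touch the tray, glue bottle or foil roll at any point. I did not re-measure where they stand.

**Uncertain or disagreeing:**
- **Contact travel:** I could not measure how far the contacts are pushed in, only infer it from the plate's position and the force. The picture readings are good to about 2 mm, much the same as the 1.8 mm margin.
- **Plate angle:** the leading and rear edges gave slightly opposite angles, about 0.01 rad, which I took as noise.
- **Lever angles:** the picture and the feel differ by up to about 0.05 rad.

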